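Pack up the modelling kit: shut the box and stack the caddy on it

TASK

Shut the open hinged lid of the storage box and press it fully down. Then lift the handled caddy off the sloping stand and stack it level on the shut lid, all four corner feet home in the lid's four recesses. Set it down gently without dropping it, keep it from tipping over, let go, and leave the pot, the brick and the tin where they are.

Things in the scene. Friction and masses are not known exactly. Their poses are not given: they have to be found in the camera images.
- base: Grey plastic storage box screwed to the bench, 142 (x) x 102 (y) x 80 mm high without its lid. Origin: centre of its underside, on the bench; z up; its hinge is on its +x side. It may be left or right of centre, turned up to 0.3 rad.
- lid (a joint): Hinged lid of the storage box, rad: 0 fully shut, grows as its free (-x) edge swings up and over towards +x (1.57 = upright), stop at 1.9. Starts open at 1.3 to 1.8. Stiff hinge (0.18 N m of friction): it stays wherever it is left. Plate 150 (x) x 110 (y) x 12 mm, 0.2 kg; free edge 146 mm from the hinge axis.
- lid_top (a point): Centre of the lid's top face, on the lid: z out of the face (towards the box's +x when upright), x towards the hinge. Shut, it is 92 mm above the bench, over the box's centre. The face has four square recesses 21 x 21 mm, 6 mm deep, centred 57 mm either way in x and 37 mm either way in y from here.
- hinge (a point): Middle of the hinge axis: 71 mm in +x of the storage box's centre, 80 mm above the bench; the axis runs along the box's y, in the plane of the lid's underside.
- caddy: Loose grey caddy, a closed lidded container, about 0.45 kg. Lid 150 (x) x 110 (y) mm, top at 68 mm; four corner feet 16 x 16 x 8 mm, centred 57 mm either way in x, 37 mm in y. Origin: centre of the feet's undersides; z up to the handle. Fits the recesses either way round. Starts on the stand, tilted 30 degrees, z leaning to the stand's -x side.
- caddy_handle (a point): Centre of the caddy's handle, a straight bar 90 mm long (x), 18 mm wide (y) and 18 mm high, 97 mm above the feet's undersides; there are 20 mm free between bar and lid, save for a post near each end (middle 64 mm free).
- stand: Wooden sloping stand fixed to the bench, 150 mm wide (y), about 160 mm deep; its board slopes 30 degrees, low at its -x side where a 20 mm ledge stops the caddy, high at its +x side. Origin: on the bench below the middle of the board, whose surface is there 72 mm up. Turned up to 0.3 rad.
- tool_pot: Dark metal pot of modelling tools, 68 mm wide, 165 mm high with the tools, loose bystander. Origin: centre of its underside.
- brick: Terracotta brick 90 x 60 x 30 mm, loose bystander. Origin: centre of its underside.
- tin: Closed paint tin, 76 mm wide, 75 mm high, loose bystander. Origin: centre of its underside.
Not all that is in view belongs to the job. What is shaped like the caddy but orange is not meant. What is shaped like the base but blue is not meant.

How it is judged (in metres and radians):
On the way, in this order (a step that is already met when the one before it is completed fails the run):
1. the lid is shut (value of joint lid below 0.04 rad), for 0.2 s.
2. the caddy is lifted off the stand (height (world z) of caddy above 0.12 m and contact force between caddy and stand below 0.1 N), for 0.1 s.
At the end, for the whole second after the job is handed in: The lid is shut (under 0.04 rad); the caddy stands upright (within 0.05 rad) on it, centred within 6 mm, lined up within 0.08 rad either way round, its feet at least 3.5 mm deep in the recesses, at rest and released (value of joint lid below 0.04 rad and horizontal distance between caddy and lid_top below 0.006 m and z of caddy in the frame of lid_top below -0.0035 m and angle between the x axis of caddy and the x axis of lid_top, either way round below 0.08 rad and angle between caddy's own z axis and vertical below 0.05 rad and linear speed of caddy below 0.02 m/s and contact force between caddy and the fingers below 0.1 N); the robot touches nothing.
It fails at once if the caddy is slammed or pressed hard on the storage box (over 80 N) (contact force between caddy and base above 80 N).
It fails at once if the caddy is dropped: it moves faster than 0.45 m/s (a fall of about 10 mm) with no finger touching it (contact force between caddy and the fingers below 0.1 N and linear speed of caddy above 0.45 m/s).
It fails at once if the caddy tips over (more than 1 rad) (angle between caddy's own z axis and vertical above 1 rad).
It fails at once if the pot, the brick or the tin is moved more than 30 mm (distance of any of tool_pot, brick, tin from where it was at the start of the episode above 0.03 m).
It also fails if it takes over 61 s, if anything falls off the work surface, if the arm or the gripper's body presses on something with over 40 N, if the wrist force passes 120 N, or if a joint passes its speed limit or range.

ROBOT

A 6-joint arm with a two-finger parallel gripper is mounted at the origin on the work surface. World frame = base frame: x ahead of the robot, y to its left, z up, the work surface at z = 0. Lengths are in m, angles in degrees, forces in N, time in s.
With the tool pointing down it reaches from about 0.275 to 0.725 m from the base axis. Payload 15.9 kg.
Tool frame: the origin (TCP) lies midway between the tips of the shut fingers; the grasp point (between the pads) lies 19 mm behind it (bot.tcp_to_grasp is the distance from the TCP to the grasp point, in m); z points along the fingers, x is the direction in which the jaws open and shut, and the axes are right-handed (so a half turn about z gives the same grasp; the last joint's range is limited). The gripper opens to 85 mm and grips with 20 to 120 N. Pads are 22 mm wide; open, the fingers measure 114 mm over their backs; the gripper's body (76 mm by 85 mm) begins 54 mm behind the grasp point. The pads swing forward as they close: fully open they stand 13 mm farther back than shut.
Start: joints at [-74.886, 12.198, -1.971, 75.831, 0, 90], TCP at [0.13, -0.483, 0.231] pointing down, gripper open.
Joint ranges: [-170.91, 170.91], [-42.67, 98.43], [-65.05, 77.54], [-120.47, 116.71], [-90, 82.35], [-180, 180]. Speed limits (degrees/s): [108.29, 108.29, 136.94, 147.25, 180, 180].

INTERFACE

Orientations are given as [roll, pitch, yaw] about the fixed x, y, z axes, in that order (R = Rz(yaw) Ry(pitch) Rx(roll)).
In Python, from station import state, cams, bot gives the robot as it stands.
- The arm moves only by the tool arm_command, never from a script. Its argument "series" is a list of rows, each an object of numbers: "dx", "dy", "dz": the shift along the tool's x, y, z as a fraction of full scale; "rx", "ry", "rz": the turn, a rotation vector about the tool's x, y, z as a fraction of full scale; "fingers": the opening, from -1 (shut) to 1 (fully open), so that 0 is half open. A call has 1 to 12 rows; each row is the pose to reach, as a shift and turn from the pose commanded when the call began, along the tool's axes at that moment, turning the shorter way round; what a row does not reach only later rows make up. Full scale, the value 1, is 500 mm for a shift and 360 degrees for a turn. A row lasts 1/10 s, in which the tool goes at most 50 mm and 8.59 degrees, less where a joint would pass 70% of its speed; a pose out of reach is approached as far as the arm can. A call with a number of a shift or a turn outside -1 to 1 is refused whole. A call with a gripper value outside its range is refused whole. The fingers move at their own pace and stop on an object; "force" is the grip in N (left out, the last holds). Time passes only in rows, so rows that repeat a pose let the fingers close. It gives the time, the measured TCP pose, the force and the opening at its end, in the units of the state.
- state(): the state, without advancing time (a new reading comes with each control period).
- cams.read_camera(name): name is "scene" or "top"; returns a dict with "color" (384x512x3 uint8, red, green, blue), "z_map" (384x512 float32, m along the optical axis (not along the pixel's ray), 0 where there is no reading), "mtx" (3x3 intrinsics, pixels), "origin" and "attitude" of the camera in the world. Camera axes: x right, y down, z forward; pixel columns grow to the right and rows downward; lengths in m; the calibration is good to about 2 mm. A picture is of the moment at which its call begins.
- bot.close_job(): hands the job in, once; it reports no verdict.
The state is a dict: "time": time; "qpos": joint angles; "qd": joint speeds; "joint_torque": joint torques, N m; "position": TCP position; "eef_rot": TCP orientation; "force": force on the tool from outside, world axes, zero at the start; "ft_torque": the same for the moment, N m; "finger_gap": finger opening in m.
Only numpy, scipy, OpenCV 4.12 (cv2) and the standard library are available. Lean on these libraries where they do the work, as an engineer would, in place of code of your own. Each camera call takes 0.05 s, during which the arm holds its last target.

## Working session

There is one attempt and no reset: what is moved stays moved. The work goes in short steps, Python scripts to look and compute and a tool call to move; the robot and the scene stay as the last step left them, time stands still between calls to the robot, and variables do not carry over. Pictures are saved under pics/ and viewed, and the job is handed in when it is done.

Besides the shell and the picture viewer there is one more tool, called after "Emit:" in YAML: its name, and indented under it one key for each argument. arm_command: Moves the arm, as the interface text tells. Its arguments: {"type":"object","properties":{"series":{"type":"array","items":{"type":"object","properties":{"dx":{"type":"number"},"dy":{"type":"number"},"dz":{"type":"number"},"rx":{"type":"number"},"ry":{"type":"number"},"rz":{"type":"number"},"fingers":{"type":"number"}}}},"force":{"type":"number"}},"required":["series"]}

```bash
ls; mkdir -p pics; python3 - <<'E'
from station import state,cams,bot
import cv2,numpy as np
print(state())
for n in("scene","top"):
    d=cams.read_camera(n); np.savez(f"{n}0.npz",**d)
    cv2.imwrite(f"pics/{n}0.png",d["color"][:,:,::-1]); print(d["mtx"],d["origin"],d["attitude"])
E
```

```text
pics
{'time': 0.0, 'qpos': array([-7.48864792e+01,  1.22237703e+01, -2.00705566e+00,  7.58294030e+01,
        3.22574236e-04,  9.00002357e+01]), 'qd': array([ 0.01311238, -0.0613024 ,  0.06582518, -0.00101546,  0.02423079,
        0.0265495 ]), 'joint_torque': array([ 6.23751854e-03, -6.86150265e+01,  4.87123668e+01,  1.72899506e-02,
        5.09388829e-04, -1.32242539e-05]), 'position': array([ 0.13028584, -0.48240133,  0.23083336]), 'eef_rot': array([-1.79999678e+02,  6.02288945e-02, -7.48867150e+01]), 'force': array([ 0.21174753, -0.47370159, -0.75593417]), 'ft_torque': array([0.05526151, 0.02969805, 0.0086305 ]), 'finger_gap': 0.08537275136564457}
[[380.82085842   0.         253.93108735]
 [  0.         380.82085842 197.38450412]
 [  0.           0.           1.        ]] [0.97292622 0.74971573 0.63730518] [-121.17063049   -0.59610338  149.98384047]
[[482.44661282   0.         253.82986682]
 [  0.         482.44661282 186.59800984]
 [  0.           0.           1.        ]] [0.28669189 0.01458107 1.3554432 ] [-167.56587619    0.2540625   -90.53218448]
```

View pics/scene0.png

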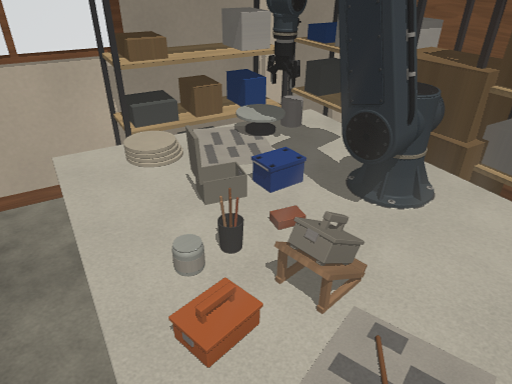

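View pics/top0.png

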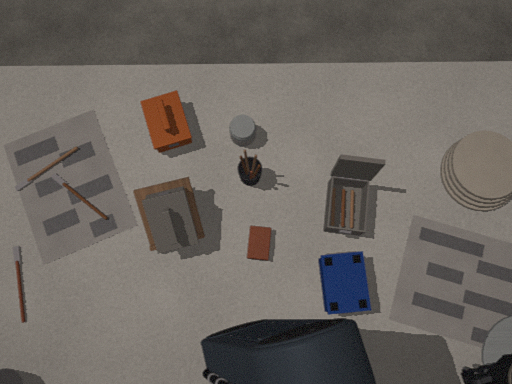

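The storage box that is meant is the grey open one, at top (348,205) and scene (222,170); the blue box at top (345,282) has the wrong colour. The caddy that is meant is the grey one on the stand, at top (172,218) and scene (325,240); the orange one at top (167,122) is the decoy. I'll confirm both in enlarged crops.

```bash
cat > h.py <<'E'
import numpy as np,cv2
from scipy.spatial.transform import Rotation as Ro
def R(a): return Ro.from_euler('xyz',a,degrees=True).as_matrix()
def world(d):
    K=d["mtx"];z=d["z_map"];v,u=np.mgrid[0:z.shape[0],0:z.shape[1]]
    p=np.stack([(u-K[0,2])/K[0,0]*z,(v-K[1,2])/K[1,1]*z,z],-1)
    w=p@R(d["attitude"]).T+d["origin"]; w[z==0]=np.nan
    return w
def ray(d,u,v,h):
    K=d["mtx"];r=R(d["attitude"])@np.array([(u-K[0,2])/K[0,0],(v-K[1,2])/K[1,1],1]);o=d["origin"]
    return o+r*(h-o[2])/r[2]
def plane(P):
    c=P.mean(0)
    for _ in range(5):
        n=np.linalg.svd(P-c,full_matrices=False)[2][2];e=(P-c)@n
        P=P[abs(e)<max(2.5*np.median(abs(e)),.001)];c=P.mean(0)
    return c,n*np.sign(n[2] if abs(n[2])>.05 else n[0]),e.std(),len(P)
def load(n): return dict(np.load(n))
E
python3 - <<'E'
from h import *
t=load("top0.npz");s=load("scene0.npz")
a=cv2.resize(t["color"][140:250,305:405],None,fx=4,fy=4,interpolation=2)
b=cv2.resize(t["color"][165:265,125:215],None,fx=4,fy=4,interpolation=2)
def pad(i):
    o=np.zeros((440,400,3),np.uint8);o[:i.shape[0],:i.shape[1]]=i;return o
cv2.imwrite("pics/cropT.png",np.hstack([pad(a),pad(b)])[:,:,::-1])
a=cv2.resize(s["color"][115:215,170:270],None,fx=4,fy=4,interpolation=2)
b=cv2.resize(s["color"][200:310,270:370],None,fx=4,fy=4,interpolation=2)
cv2.imwrite("pics/cropS.png",np.hstack([pad(a),pad(b)])[:,:,::-1])
for n,d in(("top",t),("scene",s)):
    w=world(d); print(n,"table z",np.nanmedian(w[w[...,2]<.02][:,2]))
w=world(t)
for (u,v) in [(348,205),(332,180),(358,168),(335,158),(383,160),(382,180),(334,179),(345,282),(327,232),(364,235),(172,218),(167,220),(175,205),(165,240),(140,215),(200,210),(243,130),(250,175),(259,243)]: print(u,v,w[v,u].round(3))
E
```

```text
top table z -0.0008121395129727649
scene table z 8.40127738690466e-05
348 205 [ 0.529 -0.25  -0.   ]
332 180 [ 0.584 -0.195  0.08 ]
358 168 [ 0.594 -0.248  0.168]
335 158 [ 0.668 -0.219  0.002]
383 160 [nan nan nan]
382 180 [ 0.602 -0.353 -0.004]
334 179 [ 0.592 -0.204  0.056]
345 282 [ 0.312 -0.214  0.091]
327 232 [ 0.453 -0.187 -0.001]
364 235 [ 0.443 -0.291 -0.001]
172 218 [0.476 0.228 0.134]
167 220 [0.465 0.233 0.171]
175 205 [0.506 0.217 0.155]
165 240 [0.423 0.249 0.106]
140 215 [0.493 0.323 0.08 ]
200 210 [0.519 0.172 0.001]
243 130 [0.732 0.046 0.071]
250 175 [0.598 0.028 0.09 ]
259 243 [0.42  0.005 0.032]
```

View pics/cropT.png

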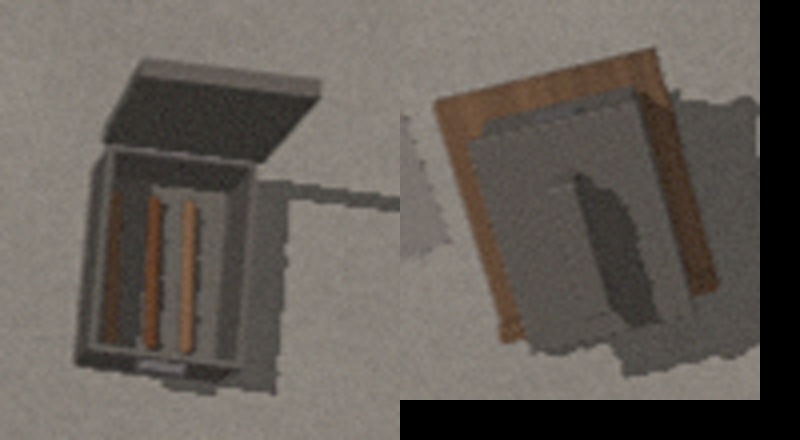

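View pics/cropS.png

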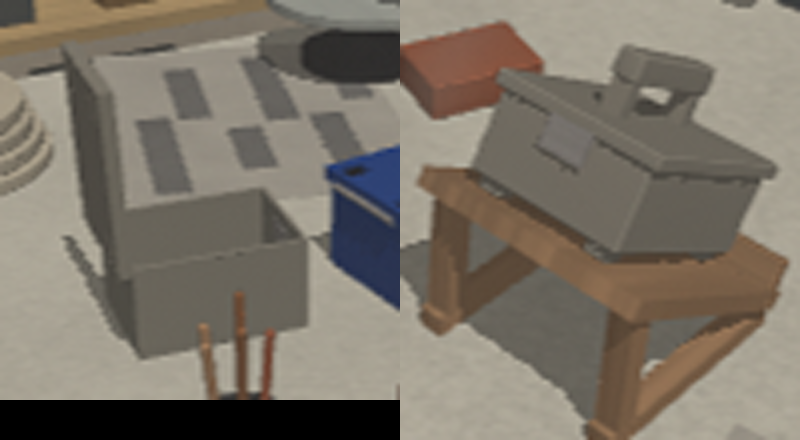

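The crops confirm the choice: the open grey box with its lid near upright, and the grey handled caddy tilted on the wooden stand. Next I measure the poses.

```bash
python3 - <<'E'
from h import *
t=load("top0.npz");s=load("scene0.npz")
W={"top":world(t),"scene":world(s)}
# base rim
from itertools import chain
for n,w in W.items():
    m=(w[...,0]>.4)&(w[...,0]<.66)&(w[...,1]<-.14)&(w[...,1]>-.36)&(abs(w[...,2]-.08)<.006)
    P=w[m]; P=P[~np.isnan(P).any(1)]
    print(n,"rim",len(P), cv2.minAreaRect((P[:,:2]*1000).astype(np.float32)))
    m=(w[...,0]>.45)&(w[...,0]<.8)&(w[...,1]<-.12)&(w[...,1]>-.38)&(w[...,2]>.095)&(w[...,2]<.26)
    P=w[m]; print("lid z",len(P), P.min(0),P.max(0))
    c,nn,e,k=plane(P);print("lid plane",c,nn,e,k,"yaw n",np.degrees(np.arctan2(nn[1],nn[0])),"elev",np.degrees(np.arcsin(nn[2])))
    # caddy
    m=(w[...,0]>.33)&(w[...,0]<.65)&(w[...,1]<.32)&(w[...,1]>.12)&(w[...,2]>.06)&(w[...,2]<.25)
    g=(t if n=="top" else s)["color"].astype(int); grey=(abs(g[...,0]-g[...,2])<25)
    P=w[m&grey]; print("caddy",len(P),P.min(0),P.max(0))
    np.save(f"cad_{n}.npy",P)
# sequential RANSAC-like plane of caddy lid w/ normal 30deg
P=np.vstack([np.load("cad_top.npy")]);rng=np.random.default_rng(0)
best=0
for _ in range(3000):
    a=P[rng.choice(len(P),3,False)];n=np.cross(a[1]-a[0],a[2]-a[0]);l=np.linalg.norm(n)
    if l<1e-5: continue
    n/=l;n*=np.sign(n[2])
    if abs(np.degrees(np.arccos(n[2]))-30)>6: continue
    k=(abs((P-a[0])@n)<.003).sum()
    if k>best: best=k;bn=n;bc=a[0]
I=P[abs((P-bc)@bn)<.004];c,n,e,k=plane(I)
print("cad plane",c,n,e,k,"tilt",np.degrees(np.arccos(n[2])),"yaw",np.degrees(np.arctan2(n[1],n[0])))
E
```

```text
top rim 342 ((520.6583251953125, -232.41616821289062), (108.96543884277344, 146.0359649658203), 80.8250732421875)
lid z 933 [ 0.5830297  -0.30147534  0.09504389] [ 0.61512652 -0.19013344  0.23103658]
lid plane [ 0.59386185 -0.24511855  0.16503565] [ 0.98939986 -0.13819002 -0.04462555] 0.0006283524829909834 618 yaw n -7.951096110465995 elev -2.557705338690873
caddy 2622 [0.39304085 0.16513235 0.06118963] [0.59023012 0.31905897 0.18898223]
scene rim 276 ((529.0712890625, -236.09356689453125), (110.20587921142578, 155.20755004882812), 82.53955841064453)
lid z 514 [ 0.59210816 -0.30609391  0.0956791 ] [ 0.61753305 -0.18826007  0.22792909]
lid plane [ 0.60877385 -0.24129626  0.16449414] [ 0.99149489 -0.12484187 -0.03677477] 0.0008955188416797463 307 yaw n -7.17650413342691 elev -2.1075145943767772
caddy 2602 [0.39515366 0.17432665 0.06007751] [0.58547553 0.31757539 0.18589665]
cad plane [0.46968649 0.23282386 0.13244772] [-0.48294951 -0.11907714  0.86751392] 0.001482994818318322 1619 tilt 29.82898585962428 yaw -166.14928559263925
```

```bash
cat >> h.py <<'E'
def rows(targets,cur=None):
    """targets: list of (pos, Rmat) world; prints tool-frame fractions relative to current pose"""
    from station import state
    s=state(); p0=s["position"];R0=R(s["eef_rot"])
    if cur is not None: p0,R0=cur
    for p,Rt in targets:
        d=R0.T@(np.array(p)-p0)/.5; r=Ro.from_matrix(R0.T@Rt).as_rotvec()/(2*np.pi)
        print("dx %.4f dy %.4f dz %.4f rx %.4f ry %.4f rz %.4f"%(*d,*r))
def down(yaw): return R([180,0,yaw])
E
python3 - <<'E'
from h import *
rows([([.13,-.483,.31],down(-8)),([.655,-.252,.31],down(-8)),([.655,-.252,.19],down(-8))])
E
```

```text
dx 0.0008 dy 0.0009 dz -0.1582 rx -0.0001 ry 0.0001 rz -0.1858
dx -0.1715 dy -1.1332 dz -0.1581 rx -0.0001 ry 0.0001 rz -0.1858
dx -0.1712 dy -1.1333 dz 0.0819 rx -0.0001 ry 0.0001 rz -0.1858
```

Emit:
arm_command:
  series:
    - {"dz": -0.1, "fingers": -1}
    - {"dx": -0.0, "dy": -0.1, "dz": -0.158, "rz": -0.03, "fingers": -1}
    - {"dx": -0.03, "dy": -0.2, "dz": -0.158, "rz": -0.05, "fingers": -1}
    - {"dx": -0.045, "dy": -0.3, "dz": -0.158, "rz": -0.08, "fingers": -1}
    - {"dx": -0.06, "dy": -0.4, "dz": -0.158, "rz": -0.1, "fingers": -1}
    - {"dx": -0.075, "dy": -0.5, "dz": -0.158, "rz": -0.12, "fingers": -1}
    - {"dx": -0.09, "dy": -0.6, "dz": -0.158, "rz": -0.14, "fingers": -1}
    - {"dx": -0.09, "dy": -0.6, "dz": -0.158, "rz": -0.16, "fingers": -1}
    - {"dx": -0.09, "dy": -0.6, "dz": -0.158, "rz": -0.186, "fingers": -1}
    - {"dx": -0.09, "dy": -0.6, "dz": -0.158, "rz": -0.186, "fingers": -1}
    - {"dx": -0.09, "dy": -0.6, "dz": -0.158, "rz": -0.186, "fingers": -1}

```text
schema error: expected keys dx, dy, dz, rx, ry, rz, fingers
```

```bash
python3 - <<'E'
from h import *
from station import state
print(state()["position"],state()["eef_rot"],state()["finger_gap"])
rows([([.655,-.252,.31],down(-8)),([.655,-.252,.19],down(-8))])
E
```

```text
[ 0.13030655 -0.4824321   0.23087813] [ 1.79999035e+02  5.53290525e-02 -7.48864105e+01] 0.08528296339771763
dx -0.1715 dy -1.1332 dz -0.1581 rx -0.0001 ry 0.0001 rz -0.1858
dx -0.1712 dy -1.1333 dz 0.0819 rx -0.0001 ry 0.0001 rz -0.1858
```

All seven keys are needed in every row.

Emit:
arm_command:
  series:
    - {"dx": 0, "dy": 0, "dz": -0.1, "rx": 0, "ry": 0, "rz": 0, "fingers": -1}
    - {"dx": 0, "dy": -0.1, "dz": -0.158, "rx": 0, "ry": 0, "rz": -0.03, "fingers": -1}
    - {"dx": -0.03, "dy": -0.2, "dz": -0.158, "rx": 0, "ry": 0, "rz": -0.05, "fingers": -1}
    - {"dx": -0.045, "dy": -0.3, "dz": -0.158, "rx": 0, "ry": 0, "rz": -0.08, "fingers": -1}
    - {"dx": -0.06, "dy": -0.4, "dz": -0.158, "rx": 0, "ry": 0, "rz": -0.1, "fingers": -1}
    - {"dx": -0.075, "dy": -0.5, "dz": -0.158, "rx": 0, "ry": 0, "rz": -0.12, "fingers": -1}
    - {"dx": -0.09, "dy": -0.6, "dz": -0.158, "rx": 0, "ry": 0, "rz": -0.14, "fingers": -1}
    - {"dx": -0.09, "dy": -0.6, "dz": -0.158, "rx": 0, "ry": 0, "rz": -0.16, "fingers": -1}
    - {"dx": -0.09, "dy": -0.6, "dz": -0.158, "rx": 0, "ry": 0, "rz": -0.186, "fingers": -1}
    - {"dx": -0.09, "dy": -0.6, "dz": -0.158, "rx": 0, "ry": 0, "rz": -0.186, "fingers": -1}
    - {"dx": -0.09, "dy": -0.6, "dz": -0.158, "rx": 0, "ry": 0, "rz": -0.186, "fingers": -1}

```text
time: 1.2
position: [0.408, -0.361, 0.3101]
eef_rot: [-180.0, 0.0, -8.1]
force: [-0.1, -0.3, 0.4]
finger_gap: -0.0001
```

```bash
python3 - <<'E'
from h import *
from station import state
print(state()["position"],state()["eef_rot"],state()["finger_gap"])
rows([([.655,-.252,.31],down(-8)),([.655,-.252,.19],down(-8))])
E
```

```text
[ 0.40801752 -0.36104524  0.31012603] [-1.79987482e+02  2.40364327e-02 -8.14797619e+00] -0.00014005517531152502
dx 0.4581 dy -0.2859 dz 0.0001 rx -0.0000 ry 0.0001 rz -0.0004
dx 0.4582 dy -0.2858 dz 0.2401 rx -0.0000 ry 0.0001 rz -0.0004
```

Emit:
arm_command:
  series:
    - {"dx": 0.1, "dy": -0.06, "dz": 0, "rx": 0, "ry": 0, "rz": 0, "fingers": -1}
    - {"dx": 0.19, "dy": -0.12, "dz": 0, "rx": 0, "ry": 0, "rz": 0, "fingers": -1}
    - {"dx": 0.28, "dy": -0.18, "dz": 0, "rx": 0, "ry": 0, "rz": 0, "fingers": -1}
    - {"dx": 0.37, "dy": -0.24, "dz": 0, "rx": 0, "ry": 0, "rz": 0, "fingers": -1}
    - {"dx": 0.458, "dy": -0.286, "dz": 0, "rx": 0, "ry": 0, "rz": 0, "fingers": -1}
    - {"dx": 0.458, "dy": -0.286, "dz": 0, "rx": 0, "ry": 0, "rz": 0, "fingers": -1}
    - {"dx": 0.458, "dy": -0.286, "dz": 0.08, "rx": 0, "ry": 0, "rz": 0, "fingers": -1}
    - {"dx": 0.458, "dy": -0.286, "dz": 0.16, "rx": 0, "ry": 0, "rz": 0, "fingers": -1}
    - {"dx": 0.458, "dy": -0.286, "dz": 0.24, "rx": 0, "ry": 0, "rz": 0, "fingers": -1}
    - {"dx": 0.458, "dy": -0.286, "dz": 0.24, "rx": 0, "ry": 0, "rz": 0, "fingers": -1}

```text
time: 2.2
position: [0.648, -0.249, 0.1803]
eef_rot: [-179.8, 1.1, -8.2]
force: [-1.8, -0.4, -0.4]
finger_gap: 0.0
```

```bash
python3 - <<'E'
from h import *
from station import state
print(state()["position"],state()["eef_rot"])
# arc path
H=np.array([.590,-.242,.08]); u=np.array([np.cos(np.radians(8)),-np.sin(np.radians(8)),0]);z=np.array([0,0,1.])
T=[]
for th in [92,85,78,70,62,54,46,38,30,22,14,8]:
    a=np.radians(th); r=.118
    p=H+r*(-np.cos(a)*u+np.sin(a)*z)+.012*(np.sin(a)*u+np.cos(a)*z)
    # finger half thickness along +u when steep ; tip contact
    p=p+u*.014*1.0   # leading (-u) lower edge of the finger touches
    T.append((p,down(-8)))
rows(T)
for p,_ in T: print(p.round(3))
E
```

```text
[ 0.64802286 -0.24901859  0.1802635 ] [-179.75640709    1.07176407   -8.16946003]
dx -0.0573 dy 0.0023 dz -0.0334 rx -0.0007 ry 0.0030 rz -0.0005
dx -0.0862 dy 0.0024 dz -0.0351 rx -0.0007 ry 0.0030 rz -0.0005
dx -0.1151 dy 0.0024 dz -0.0332 rx -0.0007 ry 0.0030 rz -0.0005
dx -0.1476 dy 0.0026 dz -0.0267 rx -0.0007 ry 0.0030 rz -0.0005
dx -0.1788 dy 0.0027 dz -0.0158 rx -0.0007 ry 0.0030 rz -0.0005
dx -0.2082 dy 0.0029 dz -0.0006 rx -0.0007 ry 0.0030 rz -0.0005
dx -0.2352 dy 0.0030 dz 0.0185 rx -0.0007 ry 0.0030 rz -0.0005
dx -0.2593 dy 0.0032 dz 0.0412 rx -0.0007 ry 0.0030 rz -0.0005
dx -0.2800 dy 0.0034 dz 0.0670 rx -0.0007 ry 0.0030 rz -0.0005
dx -0.2970 dy 0.0035 dz 0.0954 rx -0.0007 ry 0.0030 rz -0.0005
dx -0.3097 dy 0.0037 dz 0.1259 rx -0.0007 ry 0.0030 rz -0.0005
dx -0.3165 dy 0.0038 dz 0.1498 rx -0.0007 ry 0.0030 rz -0.0005
[ 0.62  -0.246  0.198]
[ 0.606 -0.244  0.199]
[ 0.591 -0.242  0.198]
[ 0.575 -0.24   0.195]
[ 0.559 -0.238  0.19 ]
[ 0.545 -0.236  0.183]
[ 0.531 -0.234  0.173]
[ 0.519 -0.232  0.162]
[ 0.509 -0.231  0.149]
[ 0.5   -0.229  0.135]
[ 0.493 -0.228  0.12 ]
[ 0.49  -0.228  0.108]
```

Emit:
arm_command:
  series:
    - {"dx": -0.03, "dy": 0.002, "dz": -0.033, "rx": 0, "ry": 0.003, "rz": 0, "fingers": -1}
    - {"dx": -0.06, "dy": 0.002, "dz": -0.033, "rx": 0, "ry": 0.003, "rz": 0, "fingers": -1}
    - {"dx": -0.086, "dy": 0.002, "dz": -0.035, "rx": 0, "ry": 0.003, "rz": 0, "fingers": -1}
    - {"dx": -0.115, "dy": 0.002, "dz": -0.033, "rx": 0, "ry": 0.003, "rz": 0, "fingers": -1}
    - {"dx": -0.148, "dy": 0.003, "dz": -0.027, "rx": 0, "ry": 0.003, "rz": 0, "fingers": -1}
    - {"dx": -0.179, "dy": 0.003, "dz": -0.016, "rx": 0, "ry": 0.003, "rz": 0, "fingers": -1}
    - {"dx": -0.208, "dy": 0.003, "dz": 0, "rx": 0, "ry": 0.003, "rz": 0, "fingers": -1}
    - {"dx": -0.235, "dy": 0.003, "dz": 0.018, "rx": 0, "ry": 0.003, "rz": 0, "fingers": -1}
    - {"dx": -0.26, "dy": 0.003, "dz": 0.04, "rx": 0, "ry": 0.003, "rz": 0, "fingers": -1}
    - {"dx": -0.28, "dy": 0.003, "dz": 0.067, "rx": 0, "ry": 0.003, "rz": 0, "fingers": -1}
    - {"dx": -0.297, "dy": 0.003, "dz": 0.095, "rx": 0, "ry": 0.003, "rz": 0, "fingers": -1}
    - {"dx": -0.297, "dy": 0.003, "dz": 0.095, "rx": 0, "ry": 0.003, "rz": 0, "fingers": -1}

```text
time: 3.4
position: [0.5084, -0.2331, 0.1454]
eef_rot: [180.0, -1.2, -8.1]
force: [0.5, 0.5, -0.5]
finger_gap: -0.0003
```

```bash
python3 - <<'E'
from h import *
from station import state,cams
print(state()["position"],state()["eef_rot"],state()["force"])
T=[([.49,-.228,z],down(-8)) for z in(.12,.105,.092,.088)]
rows(T)
d=cams.read_camera("scene");cv2.imwrite("pics/s1.png",cv2.resize(d["color"][60:230,150:330],None,fx=4,fy=3.5)[:,:,::-1])
E
```

```text
[ 0.50842011 -0.2331225   0.14535999] [179.95688394  -1.21843812  -8.1081039 ] [ 0.52659669  0.47242916 -0.51124039]
dx -0.0390 dy -0.0050 dz 0.0499 rx 0.0001 ry -0.0034 rz -0.0003
dx -0.0396 dy -0.0050 dz 0.0799 rx 0.0001 ry -0.0034 rz -0.0003
dx -0.0402 dy -0.0050 dz 0.1059 rx 0.0001 ry -0.0034 rz -0.0003
dx -0.0403 dy -0.0050 dz 0.1139 rx 0.0001 ry -0.0034 rz -0.0003
```

View pics/s1.png

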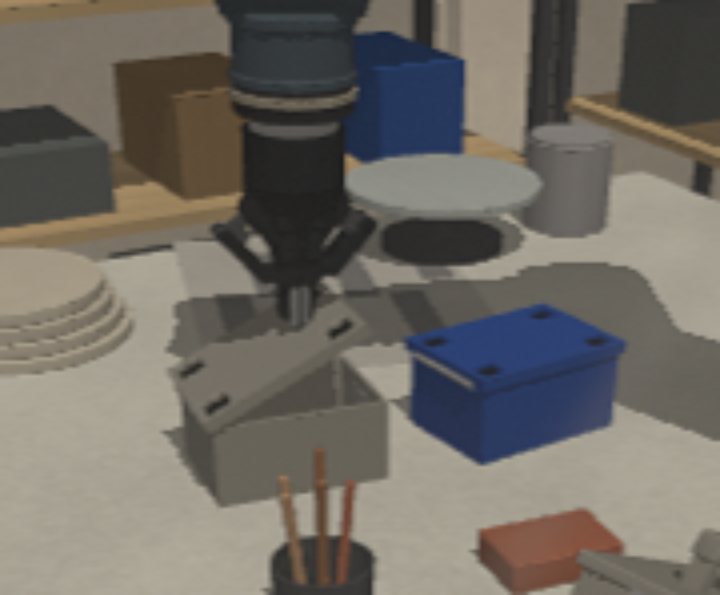

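The lid (crop ~270,370) is swinging down ahead of the fingers and stands about 30° open. I keep going down and press it shut.

Emit:
arm_command:
  series:
    - {"dx": -0.04, "dy": -0.005, "dz": 0.02, "rx": 0, "ry": -0.003, "rz": 0, "fingers": -1}
    - {"dx": -0.04, "dy": -0.005, "dz": 0.05, "rx": 0, "ry": -0.003, "rz": 0, "fingers": -1}
    - {"dx": -0.04, "dy": -0.005, "dz": 0.075, "rx": 0, "ry": -0.003, "rz": 0, "fingers": -1}
    - {"dx": -0.04, "dy": -0.005, "dz": 0.095, "rx": 0, "ry": -0.003, "rz": 0, "fingers": -1}
    - {"dx": -0.04, "dy": -0.005, "dz": 0.104, "rx": 0, "ry": -0.003, "rz": 0, "fingers": -1}
    - {"dx": -0.04, "dy": -0.005, "dz": 0.106, "rx": 0, "ry": -0.003, "rz": 0, "fingers": -1}
    - {"dx": -0.04, "dy": -0.005, "dz": 0.106, "rx": 0, "ry": -0.003, "rz": 0, "fingers": -1}

```text
time: 4.15
position: [0.4899, -0.2273, 0.0917]
eef_rot: [180.0, -0.1, -7.9]
force: [-10.1, 4.0, 29.0]
finger_gap: 0.0002
```

Emit:
arm_command:
  series:
    - {"dx": 0, "dy": 0, "dz": 0, "rx": 0, "ry": 0, "rz": 0, "fingers": -1}
    - {"dx": 0, "dy": 0, "dz": 0, "rx": 0, "ry": 0, "rz": 0, "fingers": -1}
    - {"dx": 0, "dy": 0, "dz": -0.08, "rx": 0, "ry": 0, "rz": 0, "fingers": -1}
    - {"dx": 0, "dy": 0, "dz": -0.16, "rx": 0, "ry": 0, "rz": 0, "fingers": -1}
    - {"dx": 0, "dy": 0, "dz": -0.24, "rx": 0, "ry": 0, "rz": 0, "fingers": 0}
    - {"dx": 0, "dy": 0, "dz": -0.34, "rx": 0, "ry": 0, "rz": 0, "fingers": 0}
    - {"dx": 0, "dy": 0, "dz": -0.42, "rx": 0, "ry": 0, "rz": 0, "fingers": 0}
    - {"dx": -0.1, "dy": -0.1, "dz": -0.42, "rx": 0, "ry": 0, "rz": 0, "fingers": 0}
    - {"dx": -0.18, "dy": -0.2, "dz": -0.42, "rx": 0, "ry": 0, "rz": 0, "fingers": 0}
    - {"dx": -0.18, "dy": -0.3, "dz": -0.42, "rx": 0, "ry": 0, "rz": 0, "fingers": 0}
    - {"dx": -0.18, "dy": -0.4, "dz": -0.42, "rx": 0, "ry": 0, "rz": 0, "fingers": 0}
    - {"dx": -0.18, "dy": -0.4, "dz": -0.42, "rx": 0, "ry": 0, "rz": 0, "fingers": 0}

```text
time: 5.35
position: [0.4273, -0.0137, 0.3005]
eef_rot: [-180.0, -0.1, -7.9]
force: [1.7, -0.4, -0.1]
finger_gap: 0.0426
```

```bash
python3 - <<'E'
from h import *
from station import state,cams
print(state()["position"],state()["eef_rot"],state()["force"])
for n in("scene","top"):
    d=cams.read_camera(n); np.savez(f"{n}1.npz",**d); cv2.imwrite(f"pics/{n}2.png",d["color"][:,:,::-1])
    w=world(d)
    m=(w[...,0]>.4)&(w[...,0]<.63)&(w[...,1]<-.14)&(w[...,1]>-.33)&(abs(w[...,2]-.092)<.008)
    P=w[m]
    print(n,len(P),plane(P), cv2.minAreaRect((P[:,:2]*1000).astype(np.float32)))
    c=d["color"]; 
    if n=="top": cv2.imwrite("pics/t2c.png",cv2.resize(c[150:260,300:400],None,fx=5,fy=5,interpolation=2)[:,:,::-1])
    else: cv2.imwrite("pics/s2c.png",cv2.resize(c[110:210,170:270],None,fx=5,fy=5,interpolation=2)[:,:,::-1])
E
```

```text
[ 0.42729261 -0.01374435  0.30049723] [-1.79959990e+02 -9.25916470e-02 -7.87622402e+00] [ 1.6979605  -0.42103681 -0.09082795]
scene 901 (array([ 0.52459653, -0.23281764,  0.09291393]), array([0.0015022 , 0.00363171, 0.99999228]), np.float64(0.0007896999082123514), 576) ((523.6126708984375, -234.8440399169922), (116.22776794433594, 152.8682098388672), 81.6077651977539)
top 2154 (array([ 0.51894242, -0.23708869,  0.09129825]), array([-7.83515033e-04, -3.62651561e-03,  9.99993117e-01]), np.float64(0.0019075373723148677), 1777) ((519.825927734375, -235.12713623046875), (109.82083129882812, 151.0408935546875), 82.01846313476562)
```

View pics/top2.png

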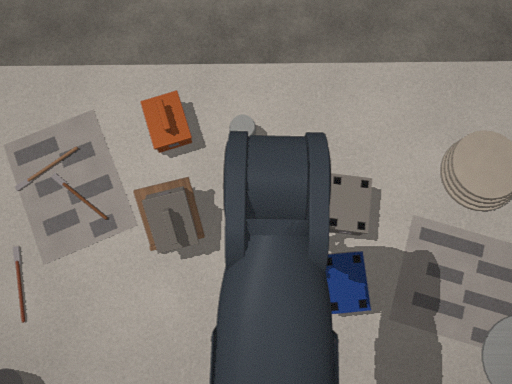

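View pics/t2c.png

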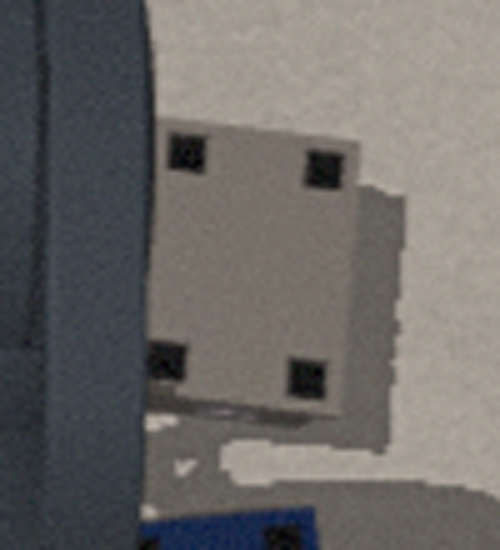

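View pics/s2c.png

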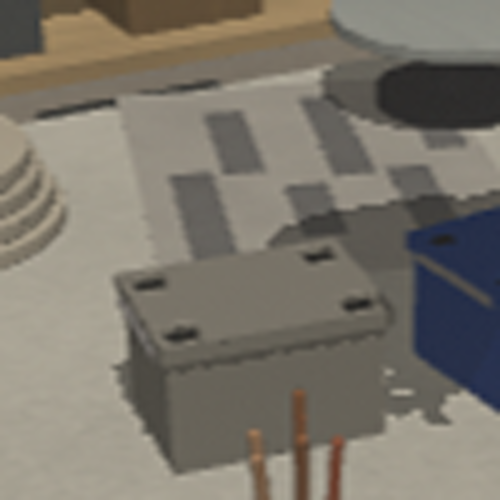

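The lid is shut: its top face lies level at about 92 mm and all four recesses are visible, at (187,153), (324,170), (167,360) and (307,378) in the top crop. Now I measure the recesses and the caddy precisely.

```bash
cat >> h.py <<'E'
def recess(d,h=.092,c0=(.52,-.234),yaw0=-8,thr=None,scale=6):
    """project each expected recess, find dark blob centroid, cast to plane"""
    g=cv2.cvtColor(d["color"],cv2.COLOR_RGB2GRAY).astype(np.float32)
    K=d["mtx"];Rc=R(d["attitude"]);a=np.radians(yaw0);out=[];src=[]
    for sx in(-1,1):
        for sy in(-1,1):
            p=np.array([c0[0]+np.cos(a)*.057*sx-np.sin(a)*.037*sy,c0[1]+np.sin(a)*.057*sx+np.cos(a)*.037*sy,h])
            q=Rc.T@(p-d["origin"]);u=K[0,0]*q[0]/q[2]+K[0,2];v=K[1,1]*q[1]/q[2]+K[1,2]
            k=8;u0,v0=int(round(u))-k,int(round(v))-k
            pt=cv2.resize(g[v0:v0+2*k+1,u0:u0+2*k+1],None,fx=scale,fy=scale,interpolation=cv2.INTER_CUBIC)
            t=(pt.min()*.5+np.median(pt)*.5) if thr is None else thr
            m=(pt<t).astype(np.uint8);n,l,st,ce=cv2.connectedComponentsWithStats(m)
            mid=np.array([pt.shape[1]/2]*2)
            j=[i for i in range(1,n) if st[i,4]>150]
            if not j: print("none",sx,sy);continue
            j=min(j,key=lambda i:np.linalg.norm(ce[i]-mid))
            uu=u0+(ce[j][0]+.5)/scale-.5;vv=v0+(ce[j][1]+.5)/scale-.5
            w=ray(d,uu,vv,h);out.append(w[:2]);src.append([.057*sx,.037*sy]);print(sx,sy,uu.round(1),vv.round(1),w.round(4),st[j])
    out=np.array(out);src=np.array(src)
    A=cv2.estimateAffinePartial2D(src*1000,out*1000)[0]
    yaw=np.degrees(np.arctan2(A[1,0],A[0,0]));sc=np.hypot(A[1,0],A[0,0])
    print("centre",A[:,2],"yaw",yaw,"scale",sc);return A[:,2]/1000,yaw
E
python3 - <<'E'
from h import *
recess(load("top1.npz"));recess(load("scene1.npz"))
E
```

```text
-1 -1 360.9 225.5 [ 0.4577 -0.2632  0.092 ] [  28   30   44   46 1733]
-1 1 332.7 221.9 [ 0.4678 -0.1894  0.092 ] [  26   29   45   42 1525]
1 -1 364.3 183.6 [ 0.5705 -0.2789  0.092 ] [  30   31   46   46 1733]
1 1 336.9 180.2 [ 0.5806 -0.2059  0.092 ] [  29   30   43   45 1645]
centre [ 519.14832306 -234.36952591] yaw -8.031233597457817 scale 1.0000725628418183
-1 -1 233.3 160.8 [ 0.4602 -0.2618  0.092 ] [ 30  42  33  15 298]
-1 1 241.0 170.5 [ 0.471  -0.1886  0.092 ] [ 29  47  32  14 294]
1 -1 199.6 166.4 [ 0.573  -0.2773  0.092 ] [ 30  46  36  14 371]
1 1 206.0 176.6 [ 0.5833 -0.2042  0.092 ] [ 31  47  38  15 414]
centre [ 521.86297607 -232.96286774] yaw -7.949063582337772 scale 0.997666191292713
```

```bash
python3 - <<'E'
from h import *
yaw=13.85;tilt=30
# caddy frame: x up the slope: Rz(yaw)*Ry(-30)
for n,f in(("top","top0.npz"),("scene","scene0.npz")):
    d=load(f);w=world(d);g=d["color"].astype(int)
    m=(w[...,0]>.33)&(w[...,0]<.65)&(w[...,1]<.34)&(w[...,1]>.10)&(w[...,2]>.06)&(w[...,2]<.25)&(abs(g[...,0]-g[...,2])<25)
    P=w[m]
    # refine plane of lid
    Rc=Ro.from_euler('zy',[yaw,-tilt],degrees=True).as_matrix()
    q=P@Rc; h=np.round(q[:,2],3);v,c=np.unique(h,return_counts=True);hz=v[np.argmax(c)]
    sel=P[abs(q[:,2]-hz)<.006];cc,nn,e,k=plane(sel)
    print(n,"normal tilt",np.degrees(np.arccos(nn[2])),"yaw",np.degrees(np.arctan2(nn[1],nn[0]))+180,k,e,"z",hz)
    L=q[abs(q[:,2]-hz)<.004];r=cv2.minAreaRect((L[:,:2]*1000).astype(np.float32));print("lid rect",r, "x pct",np.percentile(L[:,0],[1,99]),np.percentile(L[:,1],[1,99]))
    H=q[(q[:,2]>hz+.030)&(q[:,2]<hz+.046)];print("handle n",len(H),"zmed",np.median(H[:,2])-hz)
    T=H;r=cv2.minAreaRect((T[:,:2]*1000).astype(np.float32));print("handle rect",r,np.percentile(T[:,0],[2,98]),np.percentile(T[:,1],[2,98]))
    hc=np.array([*np.array(r[0])/1000,hz+.029]);print("handle centre world",Rc@hc,"from lid: ",)
    np.save("cadRc.npy",Rc)
E
python3 - <<'E'
from h import *
t=load("top0.npz")
a=cv2.resize(t["color"][170:265,125:215],None,fx=6,fy=6,interpolation=2);cv2.imwrite("pics/cT6.png",np.clip(a.astype(int)*1.6,0,255).astype(np.uint8)[:,:,::-1])
E
```

```text
top normal tilt 29.697163013694553 yaw 10.825543533472057 1346 0.0015011605932216236 z -0.122
lid rect ((510.9736328125, 113.83170318603516), (109.5174560546875, 151.7773895263672), 87.31832122802734) x pct [0.43742349 0.58544206] [0.06037314 0.16162836]
handle n 261 zmed 0.039259914972108914
handle rect ((510.6088562011719, 110.0655746459961), (20.143402099609375, 89.8014907836914), 87.58978271484375) [0.46827112 0.55449097] [0.09989643 0.11814606]
handle centre world [0.45302592 0.22909548 0.15416749] from lid: 
scene normal tilt 29.822393862607885 yaw 12.77645839456062 326 0.0003580467369258963 z -0.116
lid rect ((514.4398803710938, 135.9532012939453), (64.54474639892578, 150.70751953125), 88.40818786621094) x pct [0.44340695 0.58945669] [0.10567097 0.16927617]
handle n 76 zmed 0.03276976529737559
handle rect ((515.5404663085938, 109.83942413330078), (16.65278434753418, 87.75191497802734), 86.29682159423828) [0.47341897 0.55789952] [0.10102158 0.11815926]
handle centre world [0.45421953 0.23005644 0.16178482] from lid:
```

View pics/cT6.png

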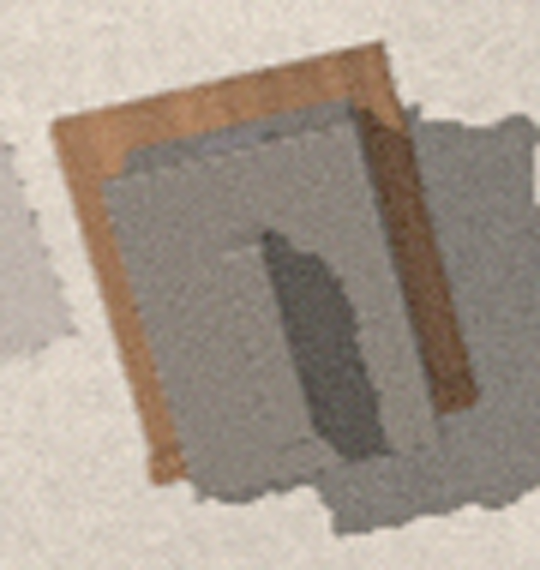

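```bash
python3 - <<'E'
from h import *
for yaw in(11.0,11.8):
  Rc=Ro.from_euler('zy',[yaw,-30],degrees=True).as_matrix()
  C=np.array([.47,.233,.132])
  for n,f in(("top","top0.npz"),("top1","top1.npz"),("scene","scene0.npz")):
    d=load(f);w=world(d);g=d["color"].astype(int)
    m=(w[...,0]>.33)&(w[...,0]<.65)&(w[...,1]<.34)&(w[...,1]>.10)&(w[...,2]>.06)&(w[...,2]<.25)&(abs(g[...,0]-g[...,2])<25)
    q=(w[m]-C)@Rc
    core=q[(abs(q[:,0])<.06)&(abs(q[:,1]-.03)<.015)&(abs(q[:,2])<.012)]
    hz=np.median(core[:,2])
    L=q[abs(q[:,2]-hz)<.004];r=cv2.minAreaRect((L[:,:2]*1000).astype(np.float32))
    A=np.c_[core[:,:2],np.ones(len(core))];sl=np.linalg.lstsq(A,core[:,2],rcond=None)[0]
    H=q[(q[:,2]>hz+.028)&(q[:,2]<hz+.048)];rh=cv2.minAreaRect((H[:,:2]*1000).astype(np.float32))
    print(yaw,n,"hz",hz.round(4),"slope",np.degrees(sl[:2]).round(1),"lid",np.round(r[0],1),np.round(r[1],1),round(r[2],1),"handle",len(H),np.round(rh[0],1),np.round(rh[1],1),round(rh[2],1),"top z",(np.median(H[:,2])-hz).round(4))
    print("   handle centre world from lid:",(Rc@np.array([r[0][0]/1e3,r[0][1]/1e3,hz+.029])+C).round(4),"from handle:",(Rc@np.array([rh[0][0]/1e3,rh[0][1]/1e3,np.median(H[:,2])-.009])+C).round(4))
E
```

```text
11.0 top hz 0.0043 slope [0.7 7.9] lid [-4.2  2.2] [106. 152.] 90.0 handle 249 [-4.3 -3.7] [89.8 19. ] 0.4 top z 0.0337
   handle centre world from lid: [0.4495 0.2344 0.1586] from handle: [0.4525 0.2285 0.1554]
11.0 top1 hz 0.0043 slope [0.5 7. ] lid [-4.1  1.8] [150.5 107.1] 0.4 handle 245 [-4.6 -3.7] [90.1 19. ] 0.8 top z 0.0336
   handle centre world from lid: [0.4496 0.234  0.1587] from handle: [0.4523 0.2285 0.1551]
11.0 scene hz 0.0041 slope [0.6 6.7] lid [-2.6 23.4] [ 67.3 150.6] 88.7 handle 103 [-0.4 -3. ] [16.9 90.7] 89.1 top z 0.0327
   handle centre world from lid: [0.4474 0.2555 0.1572] from handle: [0.4562 0.23   0.1562]
11.8 top hz 0.0043 slope [0.8 7.8] lid [-4.1  2.2] [106. 152.] 89.2 handle 249 [-4.3 -3.7] [19.  89.8] 89.6 top z 0.0337
   handle centre world from lid: [0.4495 0.2344 0.1586] from handle: [0.4525 0.2285 0.1554]
11.8 top1 hz 0.0043 slope [0.6 7.2] lid [-4.   1.9] [107.1 150.5] 89.6 handle 244 [-4.6 -3.6] [19.  90.1] 90.0 top z 0.0336
   handle centre world from lid: [0.4496 0.234  0.1587] from handle: [0.4523 0.2285 0.1551]
11.8 scene hz 0.0041 slope [0.7 6.7] lid [-2.3 23.5] [ 67.3 150.6] 87.9 handle 103 [-0.5 -3. ] [16.9 90.7] 88.3 top z 0.0327
   handle centre world from lid: [0.4474 0.2555 0.1572] from handle: [0.4562 0.23   0.1562]
```

```bash
python3 - <<'E'
from h import *
from station import state
s=state();print(s["qpos"].round(1),s["eef_rot"].round(1),s["position"])
yaw=11.3
Rc=Ro.from_euler('zy',[yaw,-30],degrees=True).as_matrix()
h=np.array([.4535,.229,.156])
for sg in(1,-1):
    Rt=np.c_[sg*Rc[:,1],sg*Rc[:,0],-Rc[:,2]]
    print(sg,np.linalg.det(Rt),Ro.from_matrix(Rt).as_euler('xyz',degrees=True))
    g=h-Rc[:,2]*.017
    rows([(g+Rc[:,2]*.13,Rt),(g+Rc[:,2]*.07,Rt),(g,Rt)])
    print(g+Rc[:,2]*.13,g)
E
```

```text
[-1.8  3.5 -2.2 84.2  0.  95.9] [-1.8e+02 -1.0e-01 -7.7e+00] [ 0.42776474 -0.01348738  0.30027312]
1 0.9999999999999999 [150.48327717   5.62246287  99.8177446 ]
dx -0.1262 dy -0.4722 dz 0.0930 rx -0.0706 ry 0.0662 rz -0.2950
dx -0.0669 dy -0.4802 dz 0.1970 rx -0.0706 ry 0.0662 rz -0.2950
dx 0.0023 dy -0.4895 dz 0.3184 rx -0.0706 ry 0.0662 rz -0.2950
[0.397      0.229      0.25386087] [0.462      0.229      0.14127757]
-1 0.9999999999999999 [-150.48327717   -5.62246287  -80.1822554 ]
dx -0.1262 dy -0.4722 dz 0.0930 rx 0.0606 ry 0.0646 rz 0.1924
dx -0.0669 dy -0.4802 dz 0.1970 rx 0.0606 ry 0.0646 rz 0.1924
dx 0.0023 dy -0.4895 dz 0.3184 rx 0.0606 ry 0.0646 rz 0.1924
[0.397      0.229      0.25386087] [0.462      0.229      0.14127757]
```

Emit:
arm_command:
  series:
    - {"dx": -0.01, "dy": -0.06, "dz": 0.0, "rx": -0.006, "ry": 0.006, "rz": -0.025, "fingers": 0.2}
    - {"dx": -0.02, "dy": -0.12, "dz": 0.0, "rx": -0.012, "ry": 0.011, "rz": -0.049, "fingers": 0.2}
    - {"dx": -0.04, "dy": -0.18, "dz": 0.0, "rx": -0.018, "ry": 0.017, "rz": -0.074, "fingers": 0.2}
    - {"dx": -0.06, "dy": -0.24, "dz": 0.01, "rx": -0.024, "ry": 0.022, "rz": -0.098, "fingers": 0.2}
    - {"dx": -0.08, "dy": -0.3, "dz": 0.02, "rx": -0.029, "ry": 0.028, "rz": -0.123, "fingers": 0.2}
    - {"dx": -0.1, "dy": -0.36, "dz": 0.03, "rx": -0.035, "ry": 0.033, "rz": -0.147, "fingers": 0.2}
    - {"dx": -0.11, "dy": -0.41, "dz": 0.04, "rx": -0.041, "ry": 0.039, "rz": -0.172, "fingers": 0.2}
    - {"dx": -0.12, "dy": -0.44, "dz": 0.05, "rx": -0.047, "ry": 0.044, "rz": -0.197, "fingers": 0.2}
    - {"dx": -0.126, "dy": -0.46, "dz": 0.05, "rx": -0.053, "ry": 0.05, "rz": -0.221, "fingers": 0.2}
    - {"dx": -0.126, "dy": -0.472, "dz": 0.06, "rx": -0.059, "ry": 0.055, "rz": -0.246, "fingers": 0.2}
    - {"dx": -0.126, "dy": -0.472, "dz": 0.08, "rx": -0.065, "ry": 0.061, "rz": -0.27, "fingers": 0.2}
    - {"dx": -0.126, "dy": -0.472, "dz": 0.09, "rx": -0.07, "ry": 0.066, "rz": -0.295, "fingers": 0.2}

```text
time: 6.65
position: [0.3979, 0.2262, 0.2543]
eef_rot: [151.9, 3.4, 91.9]
force: [-0.2, 0.2, 0.1]
finger_gap: 0.0513
```

```bash
cat >> h.py <<'E'
def grasp(yaw=11.3,h=(.4535,.229,.156),off=.017):
    Rc=Ro.from_euler('zy',[yaw,-30],degrees=True).as_matrix()
    return np.array(h)-Rc[:,2]*off,np.c_[Rc[:,1],Rc[:,0],-Rc[:,2]],Rc
E
python3 - <<'E'
from h import *
from station import state,cams
g,Rt,Rc=grasp()
s=state();print(s["qpos"].round(1),s["eef_rot"].round(1),s["position"],s["finger_gap"])
rows([(g+Rc[:,2]*.07,Rt),(g,Rt)])
E
```

```text
[ 43.7 -11.6 -29.3  52.6 -20.7  37.4] [151.9   3.4  91.9] [0.39786306 0.22615666 0.25429477] 0.051311269980112144
dx 0.0100 dy 0.0023 dz 0.1196 rx -0.0056 ry 0.0052 rz -0.0223
dx 0.0149 dy 0.0069 dz 0.2594 rx -0.0056 ry 0.0052 rz -0.0223
```

Emit:
arm_command:
  series:
    - {"dx": 0.01, "dy": 0.002, "dz": 0.03, "rx": -0.005, "ry": 0.005, "rz": -0.022, "fingers": 0.2}
    - {"dx": 0.01, "dy": 0.002, "dz": 0.07, "rx": -0.005, "ry": 0.005, "rz": -0.022, "fingers": 0.2}
    - {"dx": 0.01, "dy": 0.002, "dz": 0.1, "rx": -0.005, "ry": 0.005, "rz": -0.022, "fingers": 0.2}
    - {"dx": 0.01, "dy": 0.002, "dz": 0.1, "rx": -0.005, "ry": 0.005, "rz": -0.022, "fingers": 0.2}
    - {"dx": 0.01, "dy": 0.002, "dz": 0.1, "rx": -0.005, "ry": 0.005, "rz": -0.022, "fingers": 0.2}

```text
time: 7.15
position: [0.4223, 0.229, 0.2112]
eef_rot: [150.7, 5.5, 99.3]
force: [-0.6, 0.1, -0.3]
finger_gap: 0.0513
```

```bash
python3 - <<'E'
from h import *
from station import state,cams
g,Rt,Rc=grasp()
s=state();print(s["qpos"].round(1),s["eef_rot"].round(1),s["position"],s["finger_gap"])
rows([(g+Rc[:,2]*.07,Rt),(g,Rt)])
d=cams.read_camera("scene");cv2.imwrite("pics/s3.png",cv2.resize(d["color"][150:310,240:400],None,fx=3.7,fy=3.7,interpolation=2)[:,:,::-1])
E
```

```text
[ 40.9 -10.4 -35.6  41.5 -19.1  26.2] [150.7   5.5  99.3] [0.4222509  0.22902598 0.21123581] 0.051338726314645075
dx 0.0002 dy -0.0010 dz 0.0209 rx -0.0008 ry 0.0004 rz -0.0014
dx 0.0005 dy -0.0003 dz 0.1609 rx -0.0008 ry 0.0004 rz -0.0014
```

View pics/s3.png

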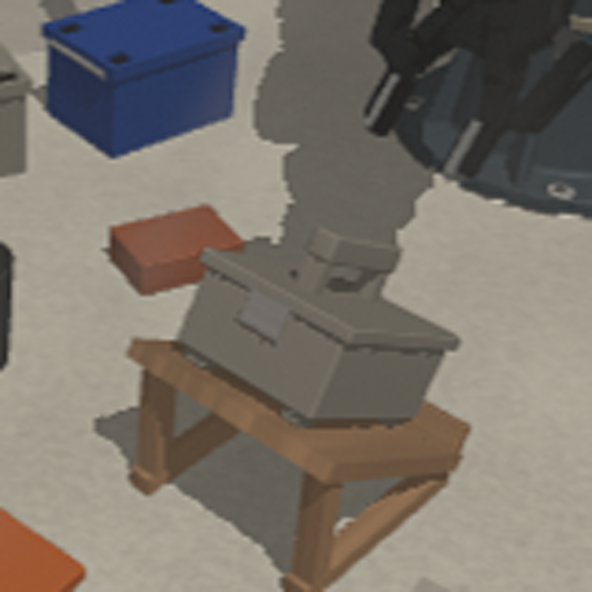

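```bash
python3 - <<'E'
from h import *
from station import state,cams
g,Rt,Rc=grasp()
s=state();d=cams.read_camera("scene");K=d["mtx"];Rw=R(d["attitude"])
def pj(p):
    q=Rw.T@(np.array(p)-d["origin"]);return np.array([K[0,0]*q[0]/q[2]+K[0,2],K[1,1]*q[1]/q[2]+K[1,2]])
P=s["position"];T=R(s["eef_rot"])
f=3.7;img=cv2.resize(d["color"][150:310,240:400],None,fx=f,fy=f,interpolation=2)[:,:,::-1].copy()
def dot(p,c):
    q=(pj(p)-[240,150]+.5)*f;cv2.circle(img,(int(q[0]),int(q[1])),3,c,-1)
dot(P,(0,0,255))
for a in(-1,1):
    dot(P+a*T[:,0]*.0257-T[:,2]*.009,(0,255,255))
h=np.array([.4535,.229,.156])
for a in(-1,0,1):
    for b in (-1,1): dot(h+Rc[:,0]*.045*a+Rc[:,1]*.009*b+Rc[:,2]*.009,(0,255,0))
o=h-Rc[:,2]*.029
for a in(-1,1):
    for b in (-1,1): dot(o+Rc[:,0]*.075*a+Rc[:,1]*.055*b,(255,0,255))
cv2.imwrite("pics/s4.png",img)
d=cams.read_camera("top");K=d["mtx"];Rw=R(d["attitude"])
cv2.imwrite("pics/t4.png",d["color"][:,:,::-1])
E
```

```text
(no output)
```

View pics/s4.png

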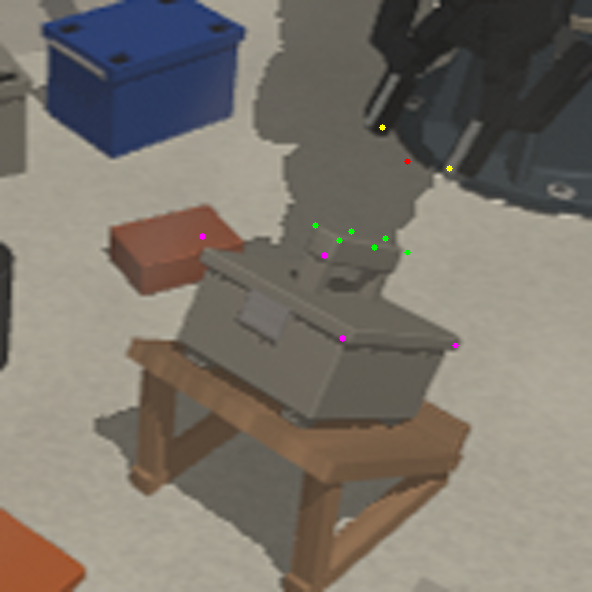

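```bash
python3 - <<'E'
from h import *
for yaw in(13.5,):
  Rc=Ro.from_euler('zy',[yaw,-30],degrees=True).as_matrix()
  C=np.array([.47,.233,.132])
  for n,f in(("top","top0.npz"),("scene","scene0.npz")):
    d=load(f);w=world(d)
    q=(w.reshape(-1,3)-C)@Rc; q=q[(abs(q[:,0])<.1)&(abs(q[:,1])<.09)&(abs(q[:,2])<.06)]
    print(n,"rows x -.085..; cols y -.07..+.07  median z mm")
    for x in np.arange(-.085,.086,.01):
        print("%5d"%(x*1000)," ".join((lambda k:"%4d"%(np.median(k)*1000) if len(k)>1 else "   .")(q[(abs(q[:,0]-x)<.005)&(abs(q[:,1]-y)<.005),2]) for y in np.arange(-.07,.071,.01)))
E
```

```text
top rows x -.085..; cols y -.07..+.07  median z mm
  -85    .  -57  -53  -53    .    .    .    .    .    .    .    .    .    .    .
  -75    .  -53   -9   -5   -4   -4   -2   -1    0    2    3    4    5    4  -39
  -65    .    .   -7   -3   -2   -1   -2    0    0    2    4    3    6    3    .
  -55    .    .   -6   -4   -3   -2    0    0    .    2    4    5    5    0    .
  -45    .    .   -6   -5   -4   -1    4   36    .    3    2    4    6    .    .
  -35    .    .   -5   -4   -3   -2    4   38   38    1    3    4    6    .    .
  -25    .    .   -6   -5   -3   -3    1   38   33    3    3    4    6    .    .
  -15    .    .   -5   -3   -3   -1   28   37    .    3    3    5    7    3    .
   -5    .    .   -4   -3   -3   -1   25   38   20    3    4    4    6    .    .
    4    .    .   -5   -4   -1   -2   29   39    .    2    4    5    6    .    .
   14    .    .   -6   -4   -3   -1   24   38   18    3    5    6    5    .    .
   24    .    .   -5   -3   -2    0   23   40    4    3    4    5    5    .    .
   34    .    .   -5   -2   -1    0   29   33    1    3    4    5    7    .  
[... 1219 characters left out ...]
-2    .    .   30   13    2    4    5  -18  -44  -59
   14    .    .   -5   -3    .   -1   37   31    2    2    4    5  -15  -46  -59
   24    .    .   -4   -3   -2   -1    .   30    2    3    4    5  -20  -48  -59
   34    .    .   -5   -3   -2   -1   16   18    2    3    4    5  -19  -51  -59
   44    .    .   -4   -3   -2   -1   26   26    2    3    4    6  -19  -49  -58
   54    .    .   -4   -3   -1    0    0    1    2    3    5    6  -22  -59  -58
   64    .   -8  -26  -34  -33  -34  -40  -43  -36  -27  -27  -28  -28  -59  -58
   74    .    .   -9   -7   -7   -6  -12  -14  -11   -3  -16   -9  -15  -59  -58
   84    .    .    .    .    .    .    .    .    .    .    .    .    .  -59  -58
```

```bash
python3 - <<'E'
from h import *
Rc=Ro.from_euler('zy',[13.5,-30],degrees=True).as_matrix();C=np.array([.47,.233,.132])
for n,f in(("top","top0.npz"),("scene","scene0.npz")):
    d=load(f);w=world(d).reshape(-1,3);q=(w-C)@Rc;hsv=cv2.cvtColor(d["color"],cv2.COLOR_RGB2HSV).reshape(-1,3)
    inb=(abs(q[:,0])<.13)&(abs(q[:,1])<.11)
    br=inb&(hsv[:,1]>70)&(q[:,2]<-.04)&(q[:,2]>-.075)&(w[:,2]>.02)
    def rep(nm,m):
        c,nn,e,k=plane(w[m]);print(n,nm,k,"std",round(e,4),"tilt %.1f yaw %.1f"%(np.degrees(np.arccos(nn[2])),np.degrees(np.arctan2(-nn[1],-nn[0]))),"z at C-normal offset",((c-C)@nn).round(4), "ext",np.ptp(w[m],0).round(3));return nn
    nb=rep("board",br)
    l=inb&(abs(q[:,0])<.058)&(abs(q[:,1])<.05)&(abs(q[:,2]-.1*q[:,1])<.006)
    nl=rep("lid",l)
    print(" angle board/lid",np.degrees(np.arccos(nb@nl)))
    hd=inb&(abs(q[:,0])<.045)&(abs(q[:,1])<.02)&(q[:,2]>.034)
    rep("handle",hd)
E
```

```text
top board 678 std 0.0016 tilt 29.2 yaw 12.7 z at C-normal offset -0.0665 ext [0.183 0.177 0.091]
top lid 1141 std 0.0015 tilt 29.9 yaw 13.7 z at C-normal offset 0.0007 ext [0.121 0.123 0.065]
 angle board/lid 0.8379393372185328
top handle 219 std 0.002 tilt 29.8 yaw 13.9 z at C-normal offset 0.0384 ext [0.075 0.032 0.047]
scene board 612 std 0.0008 tilt 29.4 yaw 12.9 z at C-normal offset -0.067 ext [0.183 0.154 0.094]
scene lid 300 std 0.0002 tilt 30.0 yaw 13.6 z at C-normal offset 0.0005 ext [0.116 0.119 0.059]
 angle board/lid 0.6841362121759921
scene handle 81 std 0.0013 tilt 31.7 yaw -12.3 z at C-normal offset 0.0368 ext [0.077 0.029 0.043]
```

My caddy frame used the wrong Euler order (extrinsic instead of intrinsic), and the overlay mismatch exposed it. I'm correcting it.

```bash
sed -i "s/from_euler('zy'/from_euler('ZY'/; s/yaw=11.3,h=(.4535,.229,.156)/yaw=13.6,h=(.4535,.229,.156)/" h.py; python3 - <<'E'
from h import *
C=np.array([.47,.233,.132])
for yaw in(13.6,):
  Rc=Ro.from_euler('ZY',[yaw,-30],degrees=True).as_matrix()
  for n,f in(("top","top0.npz"),("top1","top1.npz"),("scene","scene0.npz")):
    d=load(f);w=world(d);g=d["color"].astype(int)
    q=((w-C)@Rc).reshape(-1,3)
    q=q[(abs(q[:,0])<.1)&(abs(q[:,1])<.08)]
    core=q[abs(q[:,2])<.005];hz=np.median(core[:,2])
    L=q[abs(q[:,2]-hz)<.005];r=cv2.minAreaRect((L[:,:2]*1000).astype(np.float32))
    H=q[(q[:,2]>hz+.032)&(q[:,2]<hz+.046)];rh=cv2.minAreaRect((H[:,:2]*1000).astype(np.float32))
    print(yaw,n,"hz",hz.round(4),"lid",np.round(r[0],1),np.round(r[1],1),round(r[2],1),"handle",len(H),np.round(rh[0],1),np.round(rh[1],1),round(rh[2],1),"top z",(np.median(H[:,2])-hz).round(4))
    print("   handle centre world from lid:",(Rc@np.array([r[0][0]/1e3,r[0][1]/1e3,hz+.029])+C).round(4),"from handle:",(Rc@np.array([rh[0][0]/1e3,rh[0][1]/1e3,hz+.029])+C).round(4))
E
```

```text
13.6 top hz 0.0005 lid [-4.1  0.7] [110.5 151.7] 89.9 handle 251 [-3.9  0.4] [89.8 18.4] 0.1 top z 0.0377
   handle centre world from lid: [0.4521 0.2294 0.1555] from handle: [0.4522 0.2292 0.1556]
13.6 top1 hz 0.0005 lid [-4.   0.5] [110.4 151.3] 89.9 handle 250 [-4.2  0.6] [18.5 90.1] 89.9 top z 0.0376
   handle centre world from lid: [0.4522 0.2292 0.1556] from handle: [0.452  0.2293 0.1555]
13.6 scene hz 0.0004 lid [-1.1 -0. ] [109.4 151.9] 89.8 handle 93 [-0.2  1.2] [16.4 90.3] 88.3 top z 0.0362
   handle centre world from lid: [0.4548 0.2293 0.1569] from handle: [0.4552 0.2307 0.1573]
```

```bash
sed -i "s/h=(.4535,.229,.156)/h=(.4535,.2297,.1562)/" h.py; python3 - <<'E'
from h import *
from station import state,cams
g,Rt,Rc=grasp()
print(g)
rows([(g+Rc[:,2]*.07,Rt),(g+Rc[:,2]*.035,Rt),(g,Rt)])
E
```

```text
[0.46176167 0.23169871 0.14147757]
dx -0.0119 dy -0.0021 dz 0.0220 rx -0.0024 ry 0.0190 rz -0.0028
dx -0.0036 dy -0.0011 dz 0.0915 rx -0.0024 ry 0.0190 rz -0.0028
dx 0.0047 dy -0.0001 dz 0.1610 rx -0.0024 ry 0.0190 rz -0.0028
```

Emit:
arm_command:
  series:
    - {"dx": -0.012, "dy": -0.002, "dz": 0.022, "rx": -0.0024, "ry": 0.019, "rz": -0.0028, "fingers": 0.2}
    - {"dx": -0.012, "dy": -0.002, "dz": 0.022, "rx": -0.0024, "ry": 0.019, "rz": -0.0028, "fingers": 0.2}
    - {"dx": -0.008, "dy": -0.0016, "dz": 0.055, "rx": -0.0024, "ry": 0.019, "rz": -0.0028, "fingers": 0.2}
    - {"dx": -0.004, "dy": -0.001, "dz": 0.0915, "rx": -0.0024, "ry": 0.019, "rz": -0.0028, "fingers": 0.2}
    - {"dx": 0.0005, "dy": -0.0005, "dz": 0.126, "rx": -0.0024, "ry": 0.019, "rz": -0.0028, "fingers": 0.2}
    - {"dx": 0.0047, "dy": 0, "dz": 0.161, "rx": -0.0024, "ry": 0.019, "rz": -0.0028, "fingers": 0.2}
    - {"dx": 0.0047, "dy": 0, "dz": 0.161, "rx": -0.0024, "ry": 0.019, "rz": -0.0028, "fingers": 0.2}
    - {"dx": 0.0047, "dy": 0, "dz": 0.161, "rx": -0.0024, "ry": 0.019, "rz": -0.0028, "fingers": 0.2}

```text
time: 8.1
position: [0.4613, 0.2314, 0.1409]
eef_rot: [150.1, 0.1, 103.6]
force: [0.0, 0.1, -0.4]
finger_gap: 0.0513
```

```bash
python3 - <<'E'
from h import *
from station import state,cams
g,Rt,Rc=grasp()
s=state();print(s["qpos"].round(1),s["position"],s["finger_gap"],s["force"].round(1))
rows([(g,Rt)])
d=cams.read_camera("scene");cv2.imwrite("pics/s5.png",cv2.resize(d["color"][170:300,260:380],None,fx=4.5,fy=4.5,interpolation=2)[:,:,::-1])
E
```

```text
[ 32.3  -6.2 -44.2  23.5  -9.2  16.3] [0.46132746 0.23144325 0.14093615] 0.051329550672084626 [ 0.   0.1 -0.4]
dx 0.0003 dy 0.0014 dz -0.0005 rx -0.0003 ry 0.0002 rz 0.0001
```

View pics/s5.png

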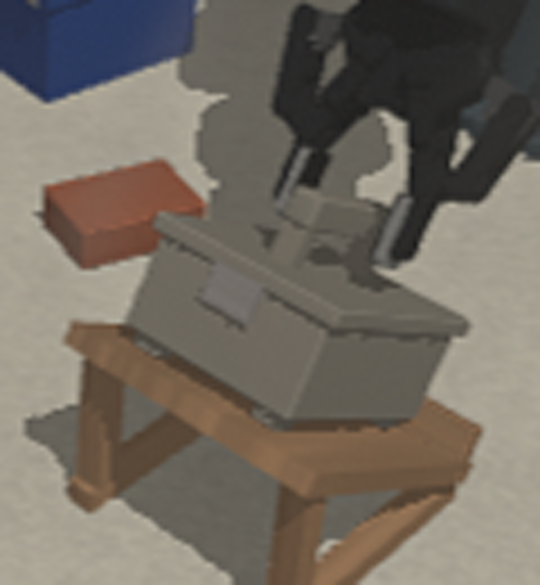

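The fingers straddle the bar (crop ~(300,180) and (395,230)), clear of the lid and the posts. I close them.

Emit:
arm_command:
  force: 70
  series:
    - {"dx": 0, "dy": 0, "dz": 0, "rx": 0, "ry": 0, "rz": 0, "fingers": -0.4}
    - {"dx": 0, "dy": 0, "dz": 0, "rx": 0, "ry": 0, "rz": 0, "fingers": -0.5}
    - {"dx": 0, "dy": 0, "dz": 0, "rx": 0, "ry": 0, "rz": 0, "fingers": -0.6}
    - {"dx": 0, "dy": 0, "dz": 0, "rx": 0, "ry": 0, "rz": 0, "fingers": -1}
    - {"dx": 0, "dy": 0, "dz": 0, "rx": 0, "ry": 0, "rz": 0, "fingers": -1}
    - {"dx": 0, "dy": 0, "dz": 0, "rx": 0, "ry": 0, "rz": 0, "fingers": -1}
    - {"dx": 0, "dy": 0, "dz": 0, "rx": 0, "ry": 0, "rz": 0, "fingers": -1}

```text
time: 8.85
position: [0.4618, 0.2311, 0.1411]
eef_rot: [150.0, 0.0, 103.6]
force: [-4.4, -6.2, 8.7]
finger_gap: 0.0168
```

```bash
python3 - <<'E'
from h import *
from station import state,cams
g,Rt,Rc=grasp()
s=state();print(s["position"],s["eef_rot"],s["finger_gap"],s["force"].round(1))
p=s["position"];R0=R(s["eef_rot"])
rows([(p+[0,0,.03],R0),(p+[0,0,.06],R0),(p+[0,0,.12],R0),(p+[0,0,.16],R0)])
E
```

```text
[0.46178948 0.23106348 0.14112829] [1.50014554e+02 4.59689926e-02 1.03577158e+02] 0.016779313763465455 [-4.4 -6.2  8.7]
dx -0.0000 dy 0.0300 dz -0.0520 rx 0.0000 ry 0.0000 rz 0.0000
dx -0.0001 dy 0.0600 dz -0.1039 rx 0.0000 ry 0.0000 rz 0.0000
dx -0.0002 dy 0.1199 dz -0.2079 rx 0.0000 ry 0.0000 rz 0.0000
dx -0.0003 dy 0.1599 dz -0.2772 rx 0.0000 ry 0.0000 rz 0.0000
```

Emit:
arm_command:
  series:
    - {"dx": 0, "dy": 0.005, "dz": -0.0087, "rx": 0, "ry": 0, "rz": 0, "fingers": -1}
    - {"dx": 0, "dy": 0.015, "dz": -0.026, "rx": 0, "ry": 0, "rz": 0, "fingers": -1}
    - {"dx": 0, "dy": 0.03, "dz": -0.052, "rx": 0, "ry": 0, "rz": 0, "fingers": -1}
    - {"dx": 0, "dy": 0.05, "dz": -0.087, "rx": 0, "ry": 0, "rz": 0, "fingers": -1}
    - {"dx": 0, "dy": 0.07, "dz": -0.121, "rx": 0, "ry": 0, "rz": 0, "fingers": -1}
    - {"dx": 0, "dy": 0.09, "dz": -0.156, "rx": 0, "ry": 0, "rz": 0, "fingers": -1}
    - {"dx": 0, "dy": 0.11, "dz": -0.191, "rx": 0, "ry": 0, "rz": 0, "fingers": -1}
    - {"dx": 0, "dy": 0.13, "dz": -0.225, "rx": 0, "ry": 0, "rz": 0, "fingers": -1}
    - {"dx": 0, "dy": 0.15, "dz": -0.26, "rx": 0, "ry": 0, "rz": 0, "fingers": -1}
    - {"dx": 0, "dy": 0.16, "dz": -0.277, "rx": 0, "ry": 0, "rz": 0, "fingers": -1}
    - {"dx": 0, "dy": 0.16, "dz": -0.277, "rx": 0, "ry": 0, "rz": 0, "fingers": -1}

```text
time: 9.95
position: [0.4621, 0.2317, 0.3019]
eef_rot: [150.0, -0.0, 103.6]
force: [0.2, -0.7, -4.0]
finger_gap: 0.0167
```

```bash
python3 - <<'E'
from h import *
from station import state,cams
s=state();print(s["position"],s["eef_rot"],s["finger_gap"],s["force"].round(1),s["ft_torque"].round(2),s["qpos"].round(1))
d=cams.read_camera("scene");np.savez("scene6.npz",**d);cv2.imwrite("pics/s6.png",d["color"][:,:,::-1])
d=cams.read_camera("top");np.savez("top6.npz",**d);cv2.imwrite("pics/t6.png",d["color"][:,:,::-1])
E
```

```text
[0.4620678  0.23171239 0.30193223] [ 1.49970113e+02 -1.86576849e-02  1.03618188e+02] 0.01669287846437145 [ 0.2 -0.7 -4. ] [-0.22  0.93  0.01] [ 32.2 -11.9 -24.6  48.6  -9.2  16.2]
```

View pics/s6.png

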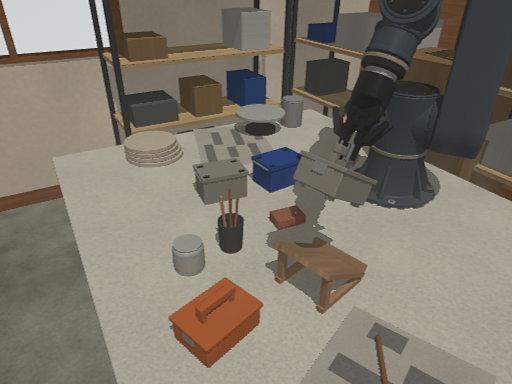

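The caddy is lifted clear of the stand. Next I bring it upright and carry it over.

```bash
python3 - <<'E'
from h import *
from station import state
s=state();p=s["position"];R0=R(s["eef_rot"]);Rt=down(82)
from scipy.spatial.transform import Slerp
sl=Slerp([0,1],Ro.from_matrix([R0,Rt]))
T=[]
for k in range(1,12):
    a=min(k/10,1); a=a*a*(3-2*a); T.append((p+(np.array([.45,.06,.32])-p)*a,sl(a).as_matrix()))
rows(T)
E
```

```text
dx -0.0092 dy -0.0019 dz -0.0024 rx 0.0023 ry -0.0004 rz 0.0016
dx -0.0341 dy -0.0072 dz -0.0090 rx 0.0085 ry -0.0016 rz 0.0061
dx -0.0708 dy -0.0149 dz -0.0187 rx 0.0177 ry -0.0034 rz 0.0127
dx -0.1153 dy -0.0242 dz -0.0304 rx 0.0289 ry -0.0055 rz 0.0207
dx -0.1638 dy -0.0344 dz -0.0432 rx 0.0410 ry -0.0078 rz 0.0294
dx -0.2123 dy -0.0446 dz -0.0560 rx 0.0531 ry -0.0101 rz 0.0381
dx -0.2569 dy -0.0540 dz -0.0678 rx 0.0643 ry -0.0122 rz 0.0460
dx -0.2936 dy -0.0617 dz -0.0774 rx 0.0735 ry -0.0139 rz 0.0526
dx -0.3185 dy -0.0669 dz -0.0840 rx 0.0797 ry -0.0151 rz 0.0571
dx -0.3276 dy -0.0688 dz -0.0864 rx 0.0820 ry -0.0156 rz 0.0587
dx -0.3276 dy -0.0688 dz -0.0864 rx 0.0820 ry -0.0156 rz 0.0587
```

Emit:
arm_command:
  series:
    - {"dx": -0.009, "dy": -0.002, "dz": -0.0025, "rx": 0.0023, "ry": -0.0004, "rz": 0.0016, "fingers": -1}
    - {"dx": -0.034, "dy": -0.007, "dz": -0.009, "rx": 0.0085, "ry": -0.0016, "rz": 0.006, "fingers": -1}
    - {"dx": -0.071, "dy": -0.015, "dz": -0.019, "rx": 0.0177, "ry": -0.0034, "rz": 0.0127, "fingers": -1}
    - {"dx": -0.115, "dy": -0.024, "dz": -0.03, "rx": 0.0289, "ry": -0.0055, "rz": 0.0207, "fingers": -1}
    - {"dx": -0.164, "dy": -0.034, "dz": -0.043, "rx": 0.041, "ry": -0.0078, "rz": 0.0294, "fingers": -1}
    - {"dx": -0.212, "dy": -0.045, "dz": -0.056, "rx": 0.0531, "ry": -0.0101, "rz": 0.0381, "fingers": -1}
    - {"dx": -0.257, "dy": -0.054, "dz": -0.068, "rx": 0.0643, "ry": -0.0122, "rz": 0.046, "fingers": -1}
    - {"dx": -0.294, "dy": -0.062, "dz": -0.077, "rx": 0.0735, "ry": -0.0139, "rz": 0.0526, "fingers": -1}
    - {"dx": -0.318, "dy": -0.067, "dz": -0.084, "rx": 0.0797, "ry": -0.0151, "rz": 0.0571, "fingers": -1}
    - {"dx": -0.328, "dy": -0.069, "dz": -0.086, "rx": 0.082, "ry": -0.0156, "rz": 0.0587, "fingers": -1}
    - {"dx": -0.328, "dy": -0.069, "dz": -0.086, "rx": 0.082, "ry": -0.0156, "rz": 0.0587, "fingers": -1}

```text
time: 11.15
position: [0.4507, 0.0595, 0.3198]
eef_rot: [-180.0, 0.0, 81.9]
force: [-0.9, 0.7, -3.6]
finger_gap: 0.0167
```

```bash
python3 - <<'E'
from h import *
from station import state
s=state();p=s["position"];print(p,s["eef_rot"],s["finger_gap"],s["qpos"].round(1))
T=[]
for k in range(1,13):
    a=min(k/11,1); a=a*a*(3-2*a); T.append((p+(np.array([.52,-.234,.25])-p)*a,down(82)))
rows(T)
E
```

```text
[0.45068081 0.05949977 0.31983573] [-1.79981588e+02  3.20727433e-03  8.19333861e+01] 0.016706621172988875 [ 7.5  7.   4.5 87.5  0.  15.6]
dx -0.0131 dy 0.0051 dz 0.0033 rx -0.0001 ry 0.0000 rz -0.0002
dx -0.0490 dy 0.0191 dz 0.0122 rx -0.0001 ry 0.0000 rz -0.0002
dx -0.1026 dy 0.0401 dz 0.0255 rx -0.0001 ry 0.0000 rz -0.0002
dx -0.1688 dy 0.0660 dz 0.0420 rx -0.0001 ry 0.0000 rz -0.0002
dx -0.2427 dy 0.0949 dz 0.0603 rx -0.0001 ry 0.0000 rz -0.0002
dx -0.3191 dy 0.1248 dz 0.0793 rx -0.0001 ry 0.0000 rz -0.0002
dx -0.3929 dy 0.1537 dz 0.0977 rx -0.0001 ry 0.0000 rz -0.0002
dx -0.4592 dy 0.1796 dz 0.1141 rx -0.0001 ry 0.0000 rz -0.0002
dx -0.5128 dy 0.2005 dz 0.1275 rx -0.0001 ry 0.0000 rz -0.0002
dx -0.5486 dy 0.2146 dz 0.1364 rx -0.0001 ry 0.0000 rz -0.0002
dx -0.5617 dy 0.2197 dz 0.1396 rx -0.0001 ry 0.0000 rz -0.0002
dx -0.5617 dy 0.2197 dz 0.1396 rx -0.0001 ry 0.0000 rz -0.0002
```

Emit:
arm_command:
  series:
    - {"dx": -0.013, "dy": 0.005, "dz": 0, "rx": 0, "ry": 0, "rz": 0, "fingers": -1}
    - {"dx": -0.049, "dy": 0.019, "dz": 0, "rx": 0, "ry": 0, "rz": 0, "fingers": -1}
    - {"dx": -0.103, "dy": 0.04, "dz": 0, "rx": 0, "ry": 0, "rz": 0, "fingers": -1}
    - {"dx": -0.169, "dy": 0.066, "dz": 0.02, "rx": 0, "ry": 0, "rz": 0, "fingers": -1}
    - {"dx": -0.243, "dy": 0.095, "dz": 0.05, "rx": 0, "ry": 0, "rz": 0, "fingers": -1}
    - {"dx": -0.319, "dy": 0.125, "dz": 0.08, "rx": 0, "ry": 0, "rz": 0, "fingers": -1}
    - {"dx": -0.393, "dy": 0.154, "dz": 0.1, "rx": 0, "ry": 0, "rz": 0, "fingers": -1}
    - {"dx": -0.459, "dy": 0.18, "dz": 0.115, "rx": 0, "ry": 0, "rz": 0, "fingers": -1}
    - {"dx": -0.513, "dy": 0.2, "dz": 0.13, "rx": 0, "ry": 0, "rz": 0, "fingers": -1}
    - {"dx": -0.549, "dy": 0.215, "dz": 0.138, "rx": 0, "ry": 0, "rz": 0, "fingers": -1}
    - {"dx": -0.562, "dy": 0.22, "dz": 0.14, "rx": 0, "ry": 0, "rz": 0, "fingers": -1}
    - {"dx": -0.562, "dy": 0.22, "dz": 0.14, "rx": 0, "ry": 0, "rz": 0, "fingers": -1}

```text
time: 12.35
position: [0.5203, -0.2336, 0.2505]
eef_rot: [179.9, -0.0, 82.0]
force: [0.8, 0.7, -4.2]
finger_gap: 0.0166
```

```bash
python3 - <<'E'
from h import *
from station import state,cams
s=state();p=s["position"];print(p,s["eef_rot"],s["finger_gap"],s["force"])
for n in("scene","top"):
    d=cams.read_camera(n);np.savez(f"{n}7.npz",**d)
    w=world(d);zt=p[2]+.017-.029   # expected lid top
    m=(abs(w[...,0]-p[0])<.12)&(abs(w[...,1]-p[1])<.1)&(abs(w[...,2]-zt)<.012)
    g=d["color"].astype(int); P=w[m]
    c,nn,e,k=plane(P);
    print(n,"expect lid z",zt,"plane",c.round(4),"n",nn.round(4),e.round(4),k,cv2.minAreaRect((P[:,:2]*1000).astype(np.float32)))
d=load("scene7.npz");cv2.imwrite("pics/s7.png",cv2.resize(d["color"][60:210,150:300],None,fx=4,fy=4,interpolation=2)[:,:,::-1])
cv2.imwrite("pics/t7.png",cv2.resize(load("top7.npz")["color"][100:270,230:430],None,fx=3.5,fy=3.5,interpolation=2)[:,:,::-1])
E
```

```text
[ 0.52032495 -0.23357791  0.25052551] [ 1.79949356e+02 -2.24374756e-02  8.19931416e+01] 0.01661715550454915 [ 0.77431637  0.73606543 -4.24237425]
scene expect lid z 0.2385255081674472 plane [ 0.526  -0.2246  0.2397] n [0.0013 0.0133 0.9999] 0.0006 504 ((522.218017578125, -231.42245483398438), (114.79190063476562, 149.92398071289062), 80.05075073242188)
top expect lid z 0.2385255081674472 plane [ 0.5393 -0.1949  0.2382] n [0.0026 0.0069 1.    ] 0.0015 474 ((522.2181396484375, -201.16795349121094), (49.43337631225586, 149.68907165527344), 81.8589096069336)
```

View pics/s7.png

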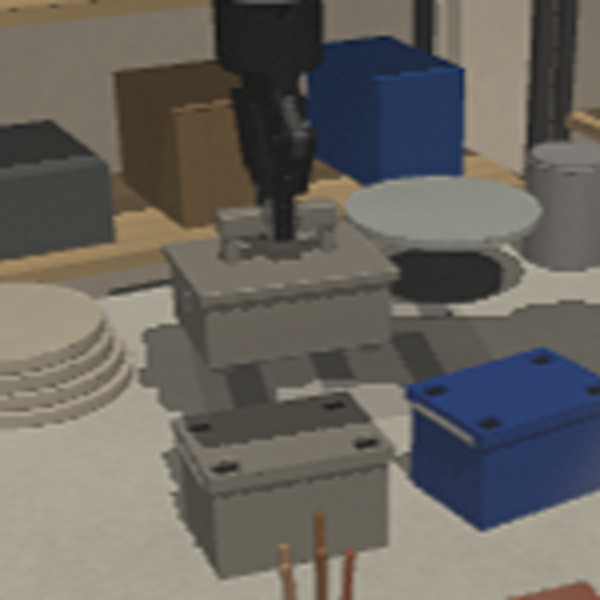

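View pics/t7.png

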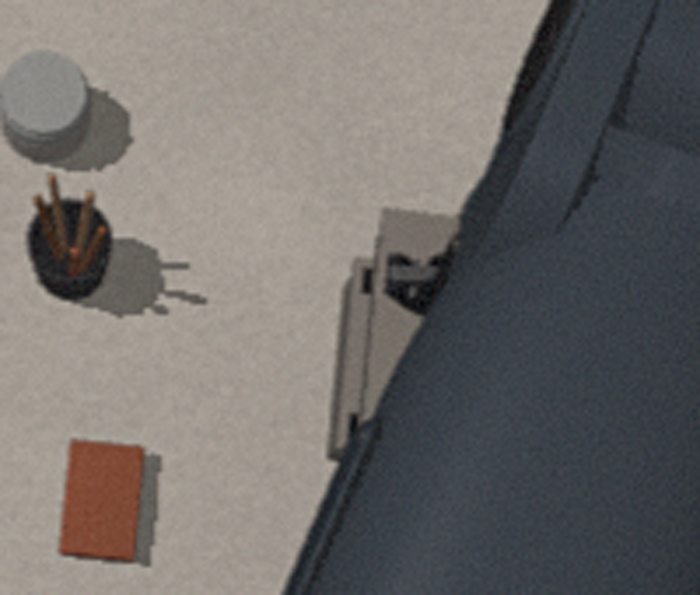

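```bash
cat >> h.py <<'E'
def edges(f,zt,c,yaw=-8.0,band=.0035):
    d=load(f) if isinstance(f,str) else f
    w=world(d);a=np.radians(yaw);M=np.array([[np.cos(a),-np.sin(a)],[np.sin(a),np.cos(a)]])
    P=w.reshape(-1,3);P=P[(abs(P[:,2]-zt)<band)];q=(P[:,:2]-c)@M
    q=q[(abs(q[:,0])<.095)&(abs(q[:,1])<.075)]*1000
    def side(i,s,rng):
        v=[];t=[]
        for b in np.arange(rng[0],rng[1],6):
            k=q[abs(q[:,1-i]-b)<3,i]
            if len(k)>2: v.append(s*np.max(s*k));t.append(b)
        if len(v)<4: return None
        l=cv2.fitLine(np.float32(np.c_[t,v]),cv2.DIST_HUBER,0,.01,.01).ravel()
        return round(float(np.median(v)),1),round(float(np.degrees(np.arctan2(l[1],l[0])+np.pi/2)%180-90),1),len(v)
    for nm,i,s,r in(("x+",0,1,(-48,49)),("x-",0,-1,(-48,49)),("y+",1,1,(-66,67)),("y-",1,-1,(-66,67))): print(nm,side(i,s,r),end="  ")
    print(len(q))
E
python3 - <<'E'
from h import *
c=np.array([.520,-.234])
for f,z in(("scene1.npz",.0929),("top1.npz",.0915),("scene7.npz",.2397),("top7.npz",.2382)):
    print(f);edges(f,z,c)
E
```

```text
scene1.npz
x+ (77.0, 0.4, 17)  x- (-69.7, -0.6, 17)  y+ (54.2, 1.3, 23)  y- (-55.5, -0.2, 23)  738
top1.npz
x+ (73.8, 0.1, 17)  x- (-74.1, 0.4, 17)  y+ (50.0, 2.6, 23)  y- (-54.7, -0.1, 23)  1716
scene7.npz
x+ (74.2, -0.9, 17)  x- (-70.7, 0.2, 17)  y+ (56.8, -0.0, 23)  y- (-43.9, -8.9, 23)  627
top7.npz
x+ (70.9, 1.2, 8)  x- (-12.8, -72.9, 8)  y+ (56.7, -0.1, 23)  y- (37.5, -16.9, 23)  524
```

The caddy hangs upright and aligned above the lid, with an apparent offset of about (-2, +2) mm. I correct that, come down to just above the face and measure again there.

Emit:
arm_command:
  series:
    - {"dx": -0.004, "dy": 0.003, "dz": 0.02, "rx": 0, "ry": 0, "rz": 0, "fingers": -1}
    - {"dx": -0.004, "dy": 0.003, "dz": 0.05, "rx": 0, "ry": 0, "rz": 0, "fingers": -1}
    - {"dx": -0.004, "dy": 0.003, "dz": 0.08, "rx": 0, "ry": 0, "rz": 0, "fingers": -1}
    - {"dx": -0.004, "dy": 0.003, "dz": 0.11, "rx": 0, "ry": 0, "rz": 0, "fingers": -1}
    - {"dx": -0.004, "dy": 0.003, "dz": 0.13, "rx": 0, "ry": 0, "rz": 0, "fingers": -1}
    - {"dx": -0.004, "dy": 0.003, "dz": 0.141, "rx": 0, "ry": 0, "rz": 0, "fingers": -1}
    - {"dx": -0.004, "dy": 0.003, "dz": 0.141, "rx": 0, "ry": 0, "rz": 0, "fingers": -1}
    - {"dx": -0.004, "dy": 0.003, "dz": 0.141, "rx": 0, "ry": 0, "rz": 0, "fingers": -1}

```text
time: 13.25
position: [0.5218, -0.2358, 0.1805]
eef_rot: [179.9, -0.0, 82.0]
force: [0.1, -0.0, -3.5]
finger_gap: 0.0169
```

```bash
python3 - <<'E'
from h import *
from station import state,cams
s=state();p=s["position"];print(p,s["eef_rot"],s["finger_gap"],s["force"])
zt=p[2]+.017-.029
c=np.array([.520,-.234])
for n in("scene","top"):
    d=cams.read_camera(n);np.savez(f"{n}8.npz",**d)
    w=world(d);P=w[(abs(w[...,0]-p[0])<.07)&(abs(w[...,1]-p[1])<.05)&(abs(w[...,2]-zt)<.008)]
    z0=np.median(P[:,2]);print(n,zt,z0,plane(P)[1]);edges(d,z0,c)
d=load("scene8.npz");a=cv2.resize(d["color"][100:215,160:280],None,fx=6,fy=5,interpolation=2);cv2.imwrite("pics/s8.png",np.clip(a*1.4,0,255).astype(np.uint8)[:,:,::-1])
E
```

```text
[ 0.52176791 -0.23575107  0.18052501] [ 1.79915757e+02 -5.96229760e-03  8.20070038e+01] 0.016929258091147675 [ 1.02301571e-01 -1.62873565e-03 -3.45686133e+00]
scene 0.1685250085744833 0.16986270288327243 [0.00317814 0.01342645 0.99990481]
x+ (76.3, 0.3, 17)  x- (-69.5, -1.4, 17)  y+ (54.6, -0.7, 23)  y- (-37.1, -9.3, 23)  637
top 0.1685250085744833 0.16840890510840878 [0.00609549 0.01097361 0.99992121]
x+ (73.0, 1.4, 8)  x- (-13.6, -72.6, 8)  y+ (54.1, -0.3, 23)  y- (36.2, -16.5, 23)  436
```

View pics/s8.png

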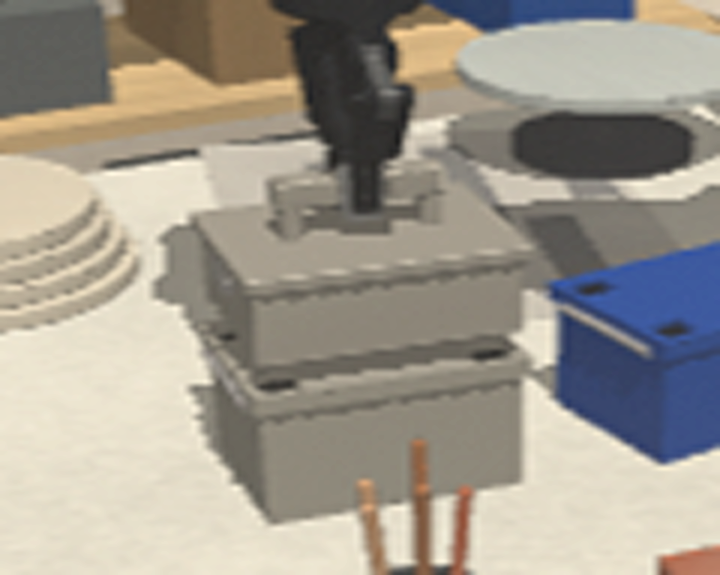

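Emit:
arm_command:
  series:
    - {"dx": 0, "dy": 0.001, "dz": 0.005, "rx": 0, "ry": 0, "rz": 0, "fingers": -1}
    - {"dx": 0, "dy": 0.001, "dz": 0.01, "rx": 0, "ry": 0, "rz": 0, "fingers": -1}
    - {"dx": 0, "dy": 0.001, "dz": 0.015, "rx": 0, "ry": 0, "rz": 0, "fingers": -1}
    - {"dx": 0, "dy": 0.001, "dz": 0.019, "rx": 0, "ry": 0, "rz": 0, "fingers": -1}
    - {"dx": 0, "dy": 0.001, "dz": 0.022, "rx": 0, "ry": 0, "rz": 0, "fingers": -1}
    - {"dx": 0, "dy": 0.001, "dz": 0.022, "rx": 0, "ry": 0, "rz": 0, "fingers": -1}

```text
time: 13.95
position: [0.5219, -0.2358, 0.1688]
eef_rot: [180.0, -0.0, 82.0]
force: [0.1, -0.2, -3.7]
finger_gap: 0.017
```

The feet are already about 3 mm below the lid face with no contact force, so they are in the recesses. I lower the rest slowly.

Emit:
arm_command:
  series:
    - {"dx": 0, "dy": 0, "dz": 0.0015, "rx": 0, "ry": 0, "rz": 0, "fingers": -1}
    - {"dx": 0, "dy": 0, "dz": 0.003, "rx": 0, "ry": 0, "rz": 0, "fingers": -1}
    - {"dx": 0, "dy": 0, "dz": 0.004, "rx": 0, "ry": 0, "rz": 0, "fingers": -1}
    - {"dx": 0, "dy": 0, "dz": 0.004, "rx": 0, "ry": 0, "rz": 0, "fingers": -1}

```text
time: 14.35
position: [0.522, -0.2358, 0.167]
eef_rot: [180.0, -0.0, 82.0]
force: [-0.6, -0.5, -4.4]
finger_gap: 0.0166
```

Emit:
arm_command:
  series:
    - {"dx": 0, "dy": 0, "dz": 0.001, "rx": 0, "ry": 0, "rz": 0, "fingers": -1}
    - {"dx": 0, "dy": 0, "dz": 0.002, "rx": 0, "ry": 0, "rz": 0, "fingers": -1}
    - {"dx": 0, "dy": 0, "dz": 0.002, "rx": 0, "ry": 0, "rz": 0, "fingers": -1}

```text
time: 14.65
position: [0.5221, -0.2359, 0.1661]
eef_rot: [179.9, -0.0, 82.0]
force: [0.2, -1.4, -3.2]
finger_gap: 0.0167
```

Emit:
arm_command:
  series:
    - {"dx": 0, "dy": 0, "dz": 0.001, "rx": 0, "ry": 0, "rz": 0, "fingers": -1}
    - {"dx": 0, "dy": 0, "dz": 0.002, "rx": 0, "ry": 0, "rz": 0, "fingers": -1}
    - {"dx": 0, "dy": 0, "dz": 0.002, "rx": 0, "ry": 0, "rz": 0, "fingers": -1}

```text
time: 14.95
position: [0.5221, -0.2362, 0.1658]
eef_rot: [179.9, 0.0, 82.0]
force: [-3.8, -1.1, 6.2]
finger_gap: 0.0169
```

The feet are bottomed: the force rises to about 10 N above the hanging value and TCP z is 0.166, as expected. I release.

Emit:
arm_command:
  force: 20
  series:
    - {"dx": 0, "dy": 0, "dz": 0, "rx": 0, "ry": 0, "rz": 0, "fingers": -0.55}
    - {"dx": 0, "dy": 0, "dz": 0, "rx": 0, "ry": 0, "rz": 0, "fingers": -0.5}
    - {"dx": 0, "dy": 0, "dz": 0, "rx": 0, "ry": 0, "rz": 0, "fingers": -0.4}
    - {"dx": 0, "dy": 0, "dz": 0, "rx": 0, "ry": 0, "rz": 0, "fingers": -0.2}
    - {"dx": 0, "dy": 0, "dz": 0, "rx": 0, "ry": 0, "rz": 0, "fingers": 0.1}
    - {"dx": 0, "dy": 0, "dz": 0, "rx": 0, "ry": 0, "rz": 0, "fingers": 0.1}
    - {"dx": 0, "dy": 0, "dz": 0, "rx": 0, "ry": 0, "rz": 0, "fingers": 0.1}

```text
time: 15.65
position: [0.522, -0.2358, 0.165]
eef_rot: [180.0, -0.0, 82.0]
force: [-0.7, -0.3, -0.2]
finger_gap: 0.0469
```

Emit:
arm_command:
  series:
    - {"dx": 0, "dy": 0, "dz": -0.02, "rx": 0, "ry": 0, "rz": 0, "fingers": 0.1}
    - {"dx": 0, "dy": 0, "dz": -0.06, "rx": 0, "ry": 0, "rz": 0, "fingers": 0.1}
    - {"dx": 0, "dy": 0, "dz": -0.12, "rx": 0, "ry": 0, "rz": 0, "fingers": 0.1}
    - {"dx": 0, "dy": 0, "dz": -0.2, "rx": 0, "ry": 0, "rz": 0, "fingers": 0.1}
    - {"dx": 0, "dy": 0, "dz": -0.28, "rx": 0, "ry": 0, "rz": 0, "fingers": 0.1}
    - {"dx": 0, "dy": -0.1, "dz": -0.28, "rx": 0, "ry": 0, "rz": 0, "fingers": 0.1}
    - {"dx": 0.06, "dy": -0.2, "dz": -0.28, "rx": 0, "ry": 0, "rz": 0, "fingers": 0.1}
    - {"dx": 0.15, "dy": -0.25, "dz": -0.28, "rx": 0, "ry": 0, "rz": 0, "fingers": 0.1}
    - {"dx": 0.24, "dy": -0.25, "dz": -0.28, "rx": 0, "ry": 0, "rz": 0, "fingers": 0.1}
    - {"dx": 0.33, "dy": -0.25, "dz": -0.28, "rx": 0, "ry": 0, "rz": 0, "fingers": 0.1}
    - {"dx": 0.42, "dy": -0.25, "dz": -0.28, "rx": 0, "ry": 0, "rz": 0, "fingers": 0.1}
    - {"dx": 0.42, "dy": -0.25, "dz": -0.28, "rx": 0, "ry": 0, "rz": 0, "fingers": 0.1}

```text
time: 16.85
position: [0.4275, -0.0062, 0.3058]
eef_rot: [179.9, -0.1, 82.3]
force: [-0.7, -0.3, 0.2]
finger_gap: 0.0471
```

```bash
python3 - <<'E'
from h import *
from station import state,cams
s=state();print(s["time"],s["position"],s["force"],s["finger_gap"],abs(s["qd"]).max())
c=np.array([.520,-.234])
for n in("scene","top"):
    d=cams.read_camera(n);np.savez(f"{n}9.npz",**d)
    w=world(d);P=w[(abs(w[...,0]-.52)<.07)&(abs(w[...,1]+.234)<.05)&(abs(w[...,2]-.154)<.008)]
    z0=np.median(P[:,2]);print(n,z0,plane(P)[1]);edges(d,z0,c)
    # bystanders vs start
    w0=world(load(f"{n}0.npz"))
    for nm,(x,y,h) in dict(pot=(.6,.03,.08),brick=(.42,.005,.031),tin=(.73,.046,.073)).items():
        print(nm,[np.round(np.median(q[(abs(q[...,0]-x)<.06)&(abs(q[...,1]-y)<.06)&(q[...,2]>.02)],0),4) for q in(w0,w)])
d=load("scene9.npz");a=cv2.resize(d["color"][100:270,160:320],None,fx=4.4,fy=3.5,interpolation=2);cv2.imwrite("pics/s9.png",np.clip(a*1.4,0,255).astype(np.uint8)[:,:,::-1])
cv2.imwrite("pics/t9.png",load("top9.npz")["color"][:,:,::-1])
E
```

```text
16.85 [ 0.42752937 -0.00618759  0.30584654] [-0.68658831 -0.32288492  0.15436732] 0.047144087858275244 5.849867309104331
scene 0.1548955904507056 [-2.30964546e-03  8.74307029e-05  9.99997329e-01]
x+ (76.6, -0.3, 17)  x- (-70.1, 0.2, 17)  y+ (53.9, 0.0, 23)  y- (-39.1, -9.9, 23)  659
pot [array([0.6302, 0.0445, 0.0733]), array([0.6303, 0.0444, 0.0731])]
brick [array([0.4339, 0.011 , 0.0304]), array([0.4428, 0.0235, 0.4696])]
tin [array([0.7533, 0.0713, 0.0663]), array([0.7529, 0.0719, 0.066 ])]
top 0.15350055760697612 [-2.57843530e-04 -2.06045521e-03  9.99997844e-01]
x+ (73.1, -0.1, 17)  x- (-75.1, -0.2, 17)  y+ (53.7, -0.1, 23)  y- (-54.4, 0.0, 23)  1919
pot [array([0.6249, 0.0305, 0.0776]), array([nan, nan, nan])]
brick [array([0.4228, 0.0073, 0.0296]), array([ 4.122e-01, -4.000e-04,  8.151e-01])]
tin [array([0.7343, 0.0492, 0.0729]), array([0.7486, 0.0462, 0.0745])]
  return _methods._mean(a, axis=axis, dtype=dtype,
  ret = um.true_divide(
```

View pics/s9.png

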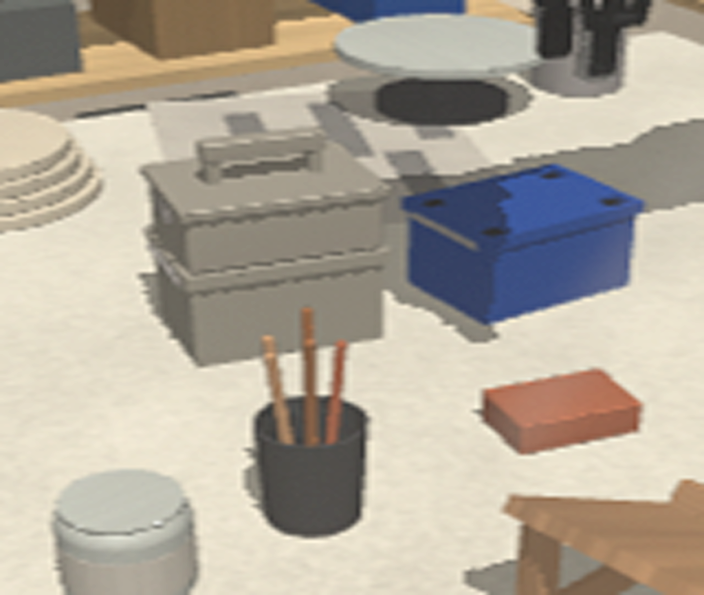

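View pics/t9.png

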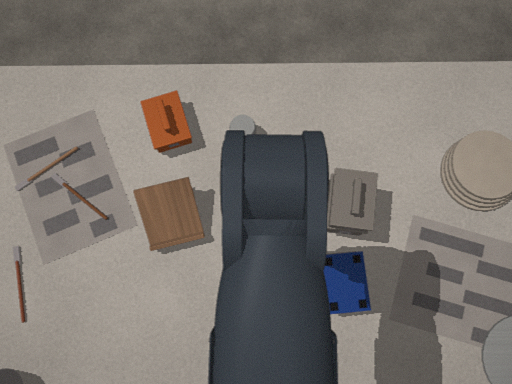

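The caddy sits flush on the shut lid: its top is at 154 mm as expected (92 - 6 + 68), level within 0.002 rad and lined up to about 0.2°. The bystanders look unmoved. I hand in.

```bash
python3 -c "
from station import bot
print(bot.close_job())"
```

```text
the job is handed in; nothing more can be done
None
```

I shut the lid and pressed it down with about 29 N. Then I lifted the grey caddy off the stand by its handle, levelled it, lowered it onto the lid, let go and backed the arm away. I handed in at about 17 s; no verdict is reported.

**Final checks**
- **Height:** the caddy's top is at 154–155 mm, against 154 mm expected with its feet fully down in the recesses.
- **Level and alignment:** it is level within about 0.002 rad. It is centred within about 1 mm of the lid and lined up within about 0.3°, judged from its edges against the lid's.
- **Lid angle:** the lid was level at 92 mm before stacking. Afterwards I could only infer it from the caddy standing level.
- **Contact:** the wrist force stayed low, about 10 N of change at set-down. The released gripper was clear of everything.
- **Bystanders:** the pot and tin are unmoved in the scene view. The arm hid the pot, the brick and part of the tin from the top camera, so that check was useless. The arm also spoiled the brick's number in the scene view, so I have only its picture, where it looks undisturbed.

**Disagreements**
- The two cameras differed by about 2–3 mm in absolute position, so I aligned using differences within each view.
- My first caddy pose used the wrong rotation order. An overlay showed it, and I corrected it before the grasp.

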